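# Hold a terminal strip down in the interlocked bench press

## Robot

A 6-joint arm with a two-finger parallel gripper is mounted at the origin on the work surface; the furniture and walls round the work are solid. World frame = base frame: x ahead of the robot, y to its left, z up, the work surface at z = 0. Lengths are in m, angles in rad, forces in N, time in s.
With the tool pointing down it reaches from about 0.3 to 0.775 m from the base axis. Payload 14.6 kg.
Tool frame: the origin (TCP) lies at the very end of the fingers, on their centre line; the grasp point (between the pads) lies 19 mm behind it; z points along the fingers, y is the direction in which the jaws open and shut (so a half turn about z gives the same grasp; the last joint's range is limited). The gripper opens to 94 mm and grips with 3 to 60 N. Pads are 16 mm wide; open, the fingers measure 119 mm over their backs; the gripper's body (75 mm by 177 mm) begins 78 mm behind the grasp point.
Start: joints at [1.124, 0.3, 1.521, -0, 1.321, -0.067], TCP at [0.204, 0.511, 0.205] pointing down, gripper open.
Joint ranges: [-3.03, 3.03], [-0.79, 2.21], [0.23, 2.52], [-1.04, 4.18], [0, 3.07], [-2.55, 2.55]. Speed limits (rad/s): [2.22, 2.22, 2.57, 3.14, 3.14, 3.14].

## Interface

Orientations are given as [roll, pitch, yaw] about the fixed x, y, z axes, in that order (R = Rz(yaw) Ry(pitch) Rx(roll)).
In Python, from station import ctrl, vision, ticket gives the robot as it stands.
- The arm moves only by the tool step_arm, never from a script. Its argument "steps" is a list of rows, each an object of numbers: "x", "y", "z": the shift along the tool's x, y, z in m; "ax", "ay", "az": the turn, a rotation vector about the tool's x, y, z in degrees; "claw": the finger opening in m, from 0 to 0.094. A call has 1 to 5 rows; each row shifts and turns the pose as measured when the row begins, along the tool's axes as they then stand; what a row does not reach is not made up. A row lasts 1/12 s, in which the tool goes at most 41.7 mm and 7.16 degrees, less where a joint would pass 70% of its speed; a pose out of reach is approached as far as the arm can. A call with a gripper value outside its range is refused whole. The fingers move at their own pace and stop on an object; "grip_force" is the grip in N (left out, the last holds). Time passes only in rows, so rows that do not move let the fingers close. It gives the time, the measured TCP pose, the force and the opening at its end, in the units of the state.
- ctrl.get_obs(): the state, without advancing time (a new reading comes with each control period).
- vision.camera(name): name is "scene" or "side" or "wrist"; returns (picture, depth): 400x640x3 uint8, red, green, blue; 400x640 float32, m along the optical axis (not along the pixel's ray), 0 where there is no reading.
- vision.camera_params(name): a dict with "fov_y" (degrees; the focal length in pixels is half the picture's height over the tangent of half this angle, whatever the lens; pixels are square), "cx", "cy" (the principal point, pixels), "origin" and "attitude" of the camera in the world; the wrist camera has in their place "mount" (4x4, takes a point from camera to tool coordinates, whose origin is the TCP and whose axes are the flange's). Camera axes: x right, y up, looking along -z (the intrinsics and any distortion apply to the point x, -y, -z); pixel columns grow to the right and rows downward; lengths in m; the calibration is good to about 2 mm. The wrist camera is an equidistant fisheye: a pixel r from the principal point sees the ray r / f radians off the axis. A picture is of the moment at which its call begins: read the wrist's pose just before it. camera_params takes no time and is no camera call.
- ticket.hand_in(): hands the job in, once; it reports no verdict.
The state is a dict: "time_s": time; "qpos": joint angles; "joint_vel": joint speeds; "tau": joint torques, N m; "ee_pos": TCP position; "eef_rot": TCP orientation; "force": force on the tool from outside, world axes, zero at the start; "moment": the same for the moment, N m; "grip_width": finger opening in m.
Only numpy, scipy, OpenCV 4.12 (cv2) and the standard library are available. Lean on these libraries where they do the work, as an engineer would, in place of code of your own. Each camera call takes 0.05 s, during which the arm holds its last target.

## Task

Pick up the loose terminal strip lying left of the press and lay it upright on the press's narrow raised rail, centred and in line with it, and let go of it. Then flip the red safety catch all the way over towards the front, and only after that pull the press's black lever handle over and fully down, so that the pad presses the strip on the rail. Finish while still holding the handle down, and leave the other things on the bench alone.

Things in the scene. Friction and masses are not known exactly. Their poses are not given: they have to be found in the camera images.
- strip: Workpiece: loose black eight-way terminal strip with a row of upright barriers, lying by itself on the bench to the left of the press (+y side). 92 mm long (its y axis), 16 mm wide (its x axis), 16 mm tall, 0.05 kg; origin at the centre of its underside, z up. It may point either way along the rail.
- press: The hold-down press, fixed to the bench. Base plate 12 mm thick, in the press's own frame x -0.110 to 0.140 m, y -0.095 to 0.085 m, with an outrigger under the catch to y -0.185; origin on the bench under the middle of the rail; x points from the press's front (robot side) to the lever's hinge at its back, z up. Turned by up to 0.25 rad.
- rail_top (a point): Centre of the top face of the narrow bare steel rail on which the strip is laid: 100 mm long along the press's x axis, 16 mm wide, its top 50 mm above the bench; no lips or stops. Axes as the press's. A strip laid properly has its origin here and its length along the press's x axis.
- lever_hinge (a point): Point on the lever's hinge axis, midway between the two cheeks, 85 mm above the bench. The axis runs along the press's y axis. The cheeks are 100 mm tall, 152 mm apart.
- press_lever (a joint): Lever angle, rad: 0 = up (85 degrees above level); grows as its handle is pulled to the front of the press and down; 1.484 = fully down on its stop, level. Two side arms 10 mm thick, 96 mm between centres, carry the handle. A spring drives it back up: 2 N at the handle at the top, 7 N at the bottom, some 15 N with a strip under the pad. Locked (under 0.1) while the catch is on.
- handle: The lever's black round handle bar, 20 mm thick, 78 mm of free length between the side arms, along the press's y axis (body's own y). Origin at its middle, 200 mm from the hinge axis: about 284 mm above the bench when up, 85 mm when down (then 90 mm in front of the rail's middle). The bar is a sleeve that turns freely on its rod, so the fingers may keep pointing down; only its y axis is meaningful.
- pad: The sprung rubber-faced pressing pad under the lever, 56 mm long, 14 to 18 mm wide, between the arms 110 mm from the hinge axis; it gives up to 10 mm. Origin at the middle of its rubber face. With the lever down it presses the middle of a strip lying on the rail; the strip's top compresses it by about 6 mm.
- safety_catch (a joint): Angle of the safety catch, rad: 0 = on (its handle stands upright), grows as the handle is flipped over towards the front; 1.2 = fully released, on its stop. Stays where it is left; about 1.5 N at the knob moves it.
- catch_hinge (a point): Point on the catch's shaft under its knob, 35 mm above the bench; the shaft runs along the press's y axis. Shaft bearings rise to 48 mm.
- catch_knob (a point): Centre of the red ball, 22 mm thick, on the end of the catch's thin (10 mm) handle at the right (-y) side of the press, 85 mm from the shaft: 120 mm above the bench when on, about 66 mm when fully released (then 79 mm further towards the front).
- varnish_tin: Bystander: red tin, 70 mm across, 79 mm tall; origin at the centre of its underside.
- flux_bottle: Bystander: slim white bottle with red nozzle, 53 mm across, 156 mm tall; origin at the centre of its underside.
- tape_yellow: Bystander: yellow tape roll lying flat, 62 mm across, 18 mm tall; origin at the centre of its underside.
- multimeter: Bystander: cream hand meter lying on its back, 140x74x40 mm; origin at the centre of its underside.

How it is judged:
On the way, in this order (a step that is already met when the one before it is completed fails the run):
1. the strip lies on the rail, let go, with catch on and lever up (x of strip in the frame of rail_top between -0.015 and 0.015 m and y of strip in the frame of rail_top between -0.006 and 0.006 m and z of strip in the frame of rail_top between -0.003 and 0.003 m and angle between the y axis of strip and the x axis of press, either way round below 0.13 rad and angle between strip's own z axis and vertical below 0.1 rad and contact force between the fingers and strip below 0.05 N and value of joint safety_catch below 0.3 rad and value of joint press_lever below 0.15 rad and linear speed of strip below 0.02 m/s), for 0.2 s.
2. the safety catch is flipped over, the lever still up (value of joint safety_catch above 1.05 rad and value of joint press_lever below 0.15 rad), for 0.2 s.
3. the lever is pulled fully down and the pad presses the strip (value of joint press_lever above 1.42 rad and contact force between pad and strip above 3 N), for 0.2 s.
At the end, for the whole second after the job is handed in: Robot still holds the handle: lever past 1.42 rad; catch past 1.0 rad; pad presses the strip with over 3 N; strip upright on the rail, untouched by fingers, within 6 mm across and 15 mm along the rail and 0.13 rad of its direction (all of step 3 and x of strip in the frame of rail_top between -0.015 and 0.015 m and y of strip in the frame of rail_top between -0.006 and 0.006 m and z of strip in the frame of rail_top between -0.003 and 0.003 m and angle between the y axis of strip and the x axis of press, either way round below 0.13 rad and angle between strip's own z axis and vertical below 0.1 rad and contact force between the fingers and strip below 0.05 N and value of joint safety_catch above 1 rad and contact force between any of the fingers, the arm and handle above 1 N); the arm keeps its last pose, push and grip.
It fails at once if lever pulled over with the safety catch on (value of joint press_lever above 0.25 rad and value of joint safety_catch below 0.6 rad).
It fails at once if another thing on the bench was moved by more than 20 mm (distance of any of varnish_tin, flux_bottle, tape_yellow, multimeter from where it was at the start of the episode above 0.02 m).
It also fails if it takes over 72 s, if anything falls off the work surface, if the arm or the gripper's body presses on something with over 40 N, if the wrist force passes 120 N, or if a joint passes its speed limit or range.

## Working session

There is one attempt and no reset: what is moved stays moved. The work goes in short steps, Python scripts to look and compute and a tool call to move; the robot and the scene stay as the last step left them, time stands still between calls to the robot, and variables do not carry over. Pictures are saved under pics/ and viewed, and the job is handed in when it is done.

Besides the shell and the picture viewer there is one more tool, called after "Request:" as name(argument=value, ...) on one line, values as JSON. step_arm: Moves the arm, as the interface text tells. Its arguments: {"type":"object","properties":{"steps":{"type":"array"},"grip_force":{"type":"number"}},"required":["steps"]}

```bash
ls; mkdir -p pics; python3 - <<'E'
from station import ctrl, vision, ticket
import cv2, numpy as np
for n in ("scene","side","wrist"):
    p,d=vision.camera(n); cv2.imwrite(f"pics/a_{n}.png",p[:,:,::-1]); np.save(f"pics/a_{n}.npy",d)
    print(n,vision.camera_params(n))
print(ctrl.get_obs())
E
```

```text
pics
scene {'fov_y': 48.714287497977125, 'cx': 322.27758830167124, 'cy': 211.1663610127249, 'origin': array([ 0.23738895, -0.77910988,  0.84553567]), 'attitude': array([ 0.95643618,  0.0248863 , -0.44213246])}
side {'fov_y': 56.78956215991538, 'cx': 316.31024963842987, 'cy': 198.53969192450364, 'origin': array([0.28522819, 0.61002856, 0.72011462]), 'attitude': array([ 0.88884947,  0.0080624 , -2.58407179])}
wrist {'fov_y': 65.70646984690485, 'cx': 318.0765473031235, 'cy': 198.21591181902195, 'mount': array([[ 4.28449586e-04,  9.61386382e-01,  2.75201818e-01,
         7.90657941e-02],
       [ 9.99999906e-01, -4.30903630e-04, -5.15427685e-05,
         5.90655036e-06],
       [ 6.90329466e-05,  2.75201814e-01, -9.61386476e-01,
        -1.78671067e-01],
       [ 0.00000000e+00,  0.00000000e+00,  0.00000000e+00,
         1.00000000e+00]])}
{'time_s': 0.15, 'qpos': array([ 1.12436690e+00,  3.00311405e-01,  1.52144100e+00,  4.93480449e-06,
        1.32070517e+00, -6.66117967e-02]), 'joint_vel': array([-2.34861714e-04, -2.07852184e-03, -5.57531325e-04,  8.38869305e-05,
        5.46432279e-04,  4.38735166e-04]), 'tau': array([ 1.48657058e-03, -5.31963515e+01, -3.52816701e+01,  7.08766049e-02,
        2.35782936e-02, -6.45863702e-05]), 'ee_pos': array([0.20383281, 0.51061623, 0.20503319]), 'eef_rot': array([-3.14072997e+00, -6.23411270e-05,  2.76177378e+00]), 'force': array([0.07402327, 0.47992497, 0.09779082]), 'moment': array([0.01324798, 0.049492  , 0.0216791 ]), 'grip_width': 0.09433278243644543}
```

View pics/a_scene.png

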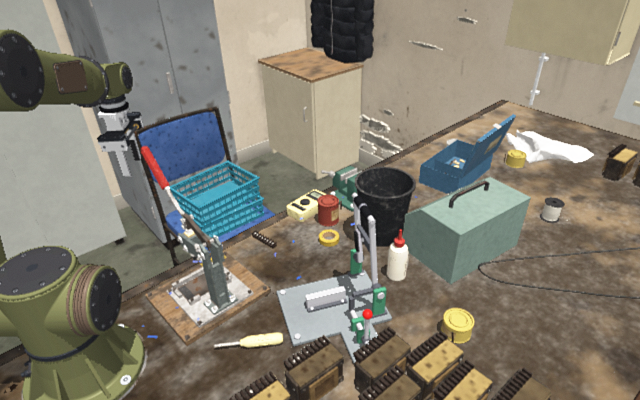

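View pics/a_side.png

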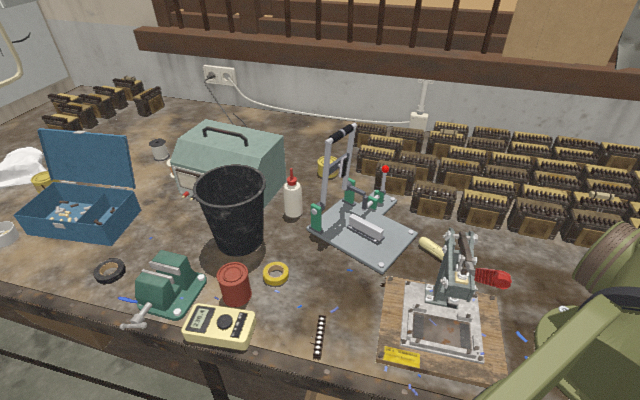

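View pics/a_wrist.png

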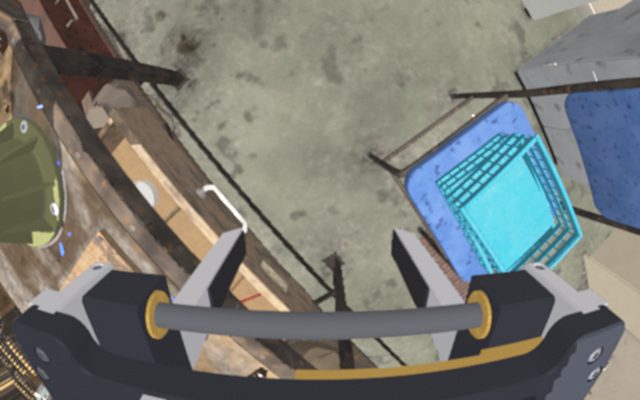

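The scene and side views show the strip at about (264,239) scene and (319,337) side. The press is around (340,300) scene, and the red knob is at (368,314) scene and (385,168) side. I'll take enlarged crops and compute points.

```bash
cat > h.py <<'E'
import numpy as np, cv2
from scipy.spatial.transform import Rotation as R
from station import ctrl, vision
def pose(o=None):
    o=o or ctrl.get_obs(); T=np.eye(4); T[:3,:3]=R.from_euler('xyz',o['eef_rot']).as_matrix(); T[:3,3]=o['ee_pos']; return T
def cam(n,T=None):
    p=vision.camera_params(n); f=200/np.tan(np.radians(p['fov_y']/2))
    if n=='wrist': M=T@p['mount']
    else:
        M=np.eye(4); M[:3,:3]=R.from_euler('xyz',p['attitude']).as_matrix(); M[:3,3]=p['origin']
    return M,f,p['cx'],p['cy']
def ray(n,u,v,T=None):
    M,f,cx,cy=cam(n,T); a,b=u-cx,v-cy
    if n=='wrist':
        r=np.hypot(a,b); t=r/f; s=np.sin(t)/max(r,1e-9); d=np.array([a*s,-b*s,-np.cos(t)])
    else: d=np.array([a/f,-b/f,-1.])
    return M[:3,3], M[:3,:3]@d
def atz(n,u,v,z,T=None):
    o,d=ray(n,u,v,T); return o+d*(z-o[2])/d[2]
def atd(n,u,v,dep,T=None):
    o,d=ray(n,u,v,T)
    if n=='wrist':
        M=cam(n,T)[0]; c=M[:3,:3].T@d; return o+d*dep/(-c[2])
    return o+d*dep
def proj(n,P,T=None):
    M,f,cx,cy=cam(n,T); c=M[:3,:3].T@(np.asarray(P)-M[:3,3])
    if n=='wrist':
        r=np.hypot(c[0],c[1]); t=np.arctan2(r,-c[2]); return np.array([cx+f*t*c[0]/r, cy-f*t*c[1]/r])
    return np.array([cx+f*c[0]/-c[2], cy-f*c[1]/-c[2]])
def tri(*obs):
    A=np.zeros((3,3));b=np.zeros(3)
    for n,u,v,*T in obs:
        o,d=ray(n,u,v,*T); d=d/np.linalg.norm(d); Q=np.eye(3)-np.outer(d,d); A+=Q;b+=Q@o
    x=np.linalg.solve(A,b); return x
def crop(src,dst,x0,y0,w,h,s):
    im=cv2.imread(src)[y0:y0+h,x0:x0+w]; cv2.imwrite(dst,cv2.resize(im,None,fx=s,fy=s,interpolation=cv2.INTER_CUBIC))
E
python3 - <<'E'
from h import *
crop('pics/a_side.png','pics/c1.png',300,110,160,120,5)
crop('pics/a_scene.png','pics/c2.png',260,200,160,150,4)
crop('pics/a_side.png','pics/c3.png',270,300,100,70,6)
crop('pics/a_scene.png','pics/c4.png',235,220,60,40,8)
E
```

```text
(no output)
```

View pics/c1.png

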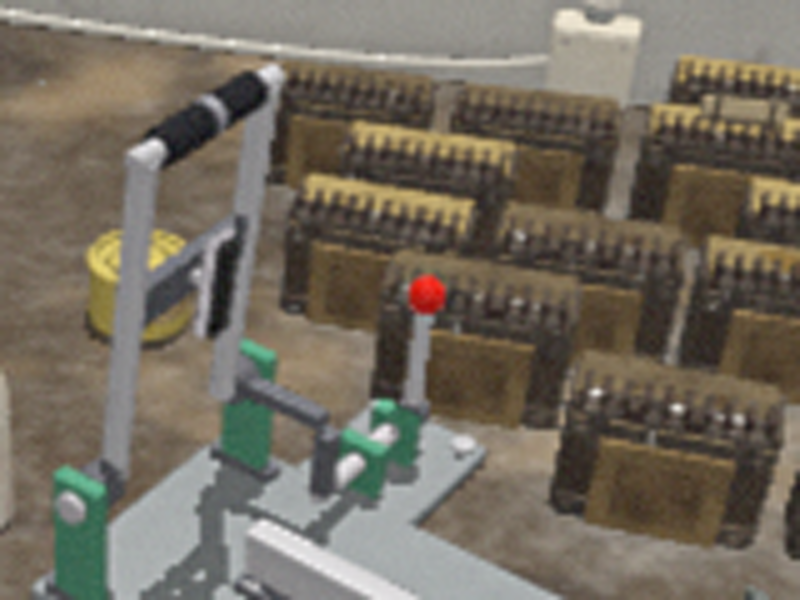

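View pics/c2.png

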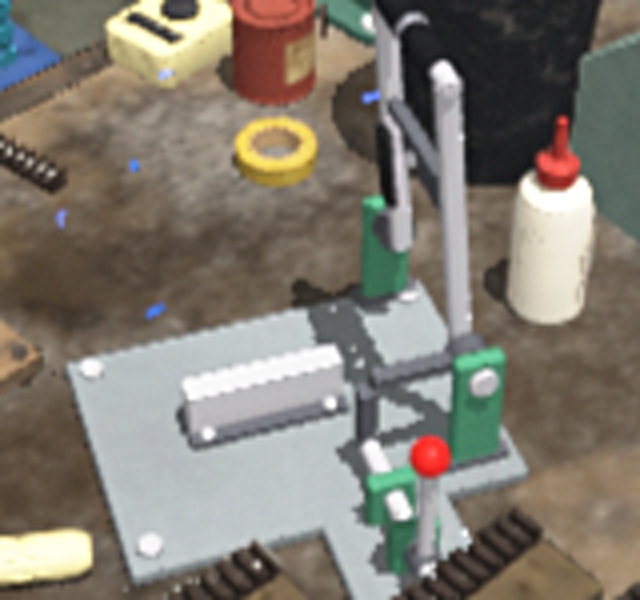

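View pics/c3.png

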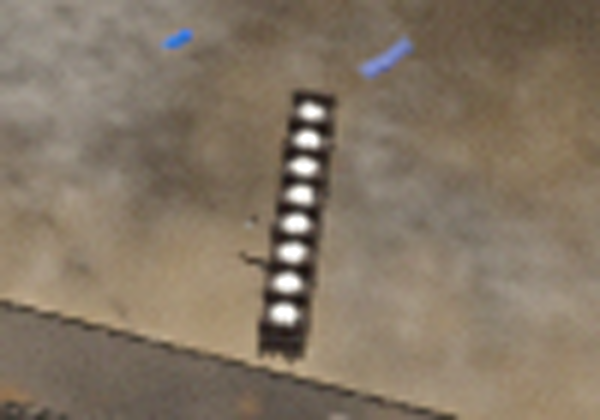

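View pics/c4.png

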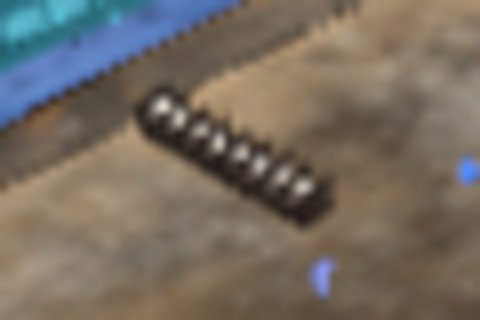

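```bash
python3 - <<'E'
from h import *
np.set_printoptions(precision=4,suppress=True)
crop('pics/a_side.png','pics/c5.png',305,190,120,90,6)
crop('pics/a_scene.png','pics/c6.png',300,270,60,45,12)
# strip
s=[(270+x/6,300+y/6) for x,y in((311,110),(283,315))]
print('strip side screws z=.012',[atz('side',*p,.012) for p in s])
e=[(235+x/8,220+y/8) for x,y in((160,103),(303,187))]
print('strip scene',[atz('scene',*p,.012) for p in e])
k1=(300+427/5,110+295/5);k2=(260+430/4,200+457/4)
K=tri(('side',*k1),('scene',*k2));print('knob',K,proj('side',K)-k1,proj('scene',K)-k2)
# handle ends
for a,b in(((300+145/5,110+155/5),(260+410/4,200+20/4)),((300+270/5,110+75/5),(260+445/4,200+72/4))):
    P=tri(('side',*a),('scene',*b));print('hend',P,proj('side',P)-a,proj('scene',P)-b)
# hinge bolts
print('bolt -y scene',atd('scene',260+484/4,200+382/4,np.load('pics/a_scene.npy')[295,381]))
print('bolt +y side',atd('side',300+69/5,110+508/5,np.load('pics/a_side.npy')[212,314]))
E
```

```text
strip side screws z=.012 [array([0.523 , 0.2167, 0.012 ]), array([0.4906, 0.2881, 0.012 ])]
strip scene [array([0.4905, 0.2885, 0.012 ]), array([0.5222, 0.2153, 0.012 ])]
knob [ 0.5835 -0.2308  0.1198] [-0.0841 -0.0663] [-0.1128  0.087 ]
hend [ 0.6676 -0.0557  0.2712] [0.5181 0.5595] [ 0.5369 -0.5757]
hend [ 0.6434 -0.1309  0.2884] [-0.3336 -0.3582] [-0.3916  0.4049]
bolt -y scene [ 0.6562 -0.1707  0.0871]
bolt +y side [ 0.6803 -0.0015  0.0853]
```

View pics/c5.png

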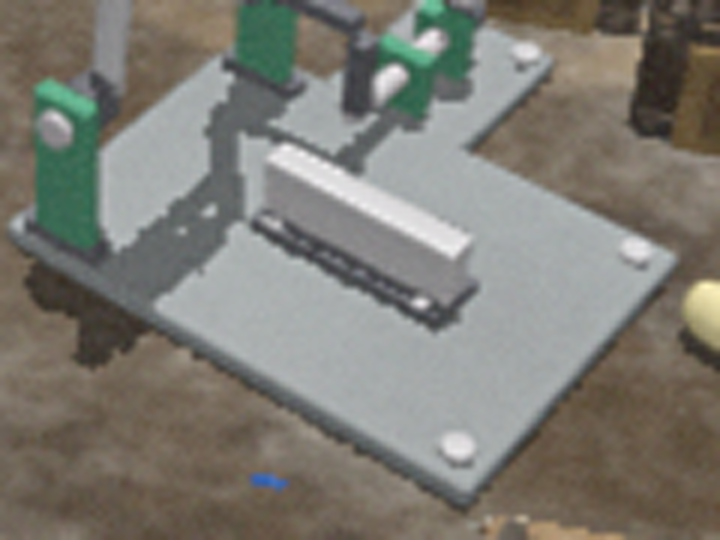

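View pics/c6.png

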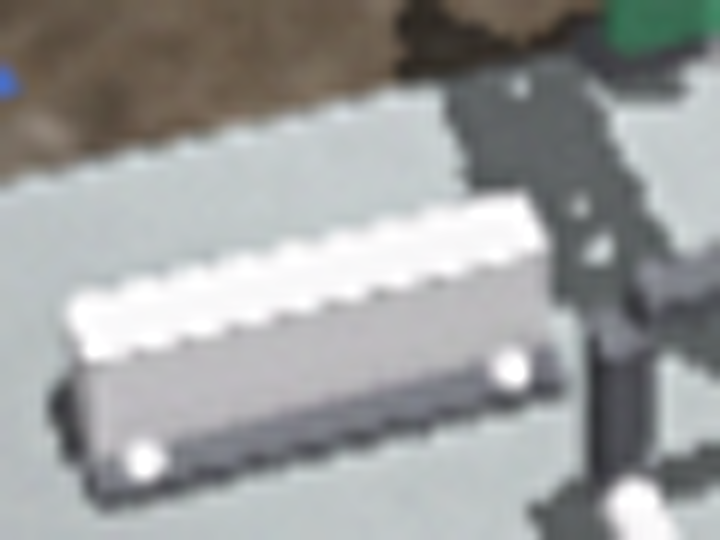

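```bash
python3 - <<'E'
from h import *
np.set_printoptions(precision=4,suppress=True)
S=np.array([(68,305),(88,360),(547,248),(528,193)])/12+[300,270]   # FL FR BR BL
D=np.array([(463,262),(472,238),(285,143),(265,160)])/6+[305,190]
for n,q in(('scene',S),('side',D)):
    P=np.array([atz(n,*p,.05) for p in q]); c=P.mean(0); d=P[2]+P[3]-P[0]-P[1]
    print(n,P[:,:2].ravel(),c,np.arctan2(d[1],d[0]),np.linalg.norm(d)/2,np.linalg.norm(P[0]-P[1]))
for a,b in zip(S,D): print('tri',tri(('scene',*a),('side',*b)))
c=[]
E
```

```text
scene [ 0.5118 -0.0576  0.5093 -0.0734  0.607  -0.0875  0.6109 -0.0716] [ 0.5597 -0.0725  0.05  ] -0.14162668529551325 0.09940881656551821 0.016002246202052536
side [ 0.5064 -0.0541  0.5092 -0.0698  0.6071 -0.0828  0.6094 -0.0678] [ 0.558  -0.0686  0.05  ] -0.13177996510406154 0.1012860009410081 0.015863049936457832
tri [ 0.5097 -0.0567  0.0482]
tri [ 0.5099 -0.0717  0.0481]
tri [ 0.6082 -0.0853  0.0475]
tri [ 0.6111 -0.0701  0.048 ]
```

```bash
cat >> h.py <<'E'
def plan(pos,yaw,n,rp=None):
    """rows from measured pose to tool-down target; straight line, even yaw"""
    T=pose(); Rt=R.from_euler('xyz',[np.pi,0,yaw]) if rp is None else rp
    R0=R.from_matrix(T[:3,:3]); dv=(R0.inv()*Rt).as_rotvec(); p0=T[:3,3]
    print('dyaw deg',np.degrees(dv),'dist',np.linalg.norm(np.array(pos)-p0))
    st=(np.array(pos)-p0)/n
    for i in range(n):
        Ri=R0*R.from_rotvec(dv*i/n); s=Ri.inv().apply(st); a=np.degrees(dv)/n
        print('{"x":%.4f,"y":%.4f,"z":%.4f,"ax":%.2f,"ay":%.2f,"az":%.2f}'%(*s,*a))
E
python3 - <<'E'
from h import *
np.set_printoptions(precision=4,suppress=True)
for n in('scene','side'):
    d=np.load(f'pics/a_{n}.npy'); h={}
    for v in range(0,400):
        for u in range(0,640):
            if d[v,u]>0:
                P=atd(n,u,v,d[v,u])
                if .3<P[0]<.8 and -.35<P[1]<.4 and P[2]>.01:
                    k=(int(P[0]//.03),int(P[1]//.03)); h[k]=max(h.get(k,0),P[2])
    print(n,'cols y',[round(j*.03,2) for j in range(12,-12,-1)])
    for i in range(10,27): print('%.2f'%(i*.03),' '.join('%3d'%(1000*h.get((i,j),0)) for j in range(12,-12,-1)))
plan([.5066,.2521,.12],1.997,10)
E
```

```text
Traceback (most recent call last):
  File "h.py", line 21, in atd
    o,d=ray(n,u,v,T)
        ~~~^^^^^^^^^
  File "h.py", line 13, in ray
    M,f,cx,cy=cam(n,T); a,b=u-cx,v-cy
              ~~~^^^^^
  File "h.py", line 7, in cam
    p=vision.camera_params(n); f=200/np.tan(np.radians(p['fov_y']/2))
ValueError: time passes only in moves, steps and waits
```

```bash
sed -i 's/p=vision.camera_params(n); f=/p=cp(n); f=/' h.py; sed -i '4i import functools\ncp=functools.lru_cache(None)(lambda n: vision.camera_params(n))' h.py
python3 - <<'E'
from h import *
np.set_printoptions(precision=4,suppress=True)
for n in('scene','side'):
    d=np.load(f'pics/a_{n}.npy'); h={}
    M,f,cx,cy=cam(n); v,u=np.mgrid[0:400,0:640]
    P=np.stack([(u-cx)/f*d,-(v-cy)/f*d,-d],-1)@M[:3,:3].T+M[:3,3]
    P=P[d>0]
    for p in P:
                if .3<p[0]<.8 and -.35<p[1]<.4 and p[2]>.01:
                    k=(int(p[0]//.03),int(p[1]//.03)); h[k]=max(h.get(k,0),p[2])
    print(n,'cols y',[round(j*.03,2) for j in range(12,-12,-1)])
    for i in range(10,27): print('%.2f'%(i*.03),' '.join('%3d'%(1000*h.get((i,j),0)) for j in range(12,-12,-1)))
plan([.5066,.2521,.12],1.997,10)
E
```

```text
scene cols y [0.36, 0.33, 0.3, 0.27, 0.24, 0.21, 0.18, 0.15, 0.12, 0.09, 0.06, 0.03, 0.0, -0.03, -0.06, -0.09, -0.12, -0.15, -0.18, -0.21, -0.24, -0.27, -0.3, -0.33]
0.30   0   0   0   0   0  19  22  41 249 251 247 236 227  18   0  17  22   0   0   0   0  98  97   0
0.33   0   0   0   0   0  19  38  38  41  45 208 226 221  19   0  18  28   0   0   0   0  98  97  85
0.36   0   0   0   0   0  23  22  27  42  42  29  29  28   0   0   0  26  24   0   0  90  99  84  84
0.39   0   0   0   0   0  16  19  19  22  21  28  31  20   0   0   0  28  27   0   0  99  99  85  85
0.42   0   0   0   0   0   0   0   0  17  18  18  21  13   0   0  12  21  23  11   0  99 100  85  71
0.45   0   0   0   0   0   0   0   0   0   0   0   0  18  14  14  15  14  17  13   0  99  99  86   0
0.48   0   0   0  19  17  16   0   0   0   0   0   0  16  15  19  47  15  14  14   0  99  95  86   0
0.51   0   0   0   0  14  17  13   0   0   0   0   0  15  14  50  51  15  15  14   0   0   0 100 100
0.54   0   0   0   0   0   0   0   0   0   0   0   0  14  14   0  51  20  14  14  14  43  13 100  98
0.57   0   0   0   0   0 
[... 2698 characters left out ...]
] dist 0.4070985796184744
{"x":-0.0377,"y":-0.0128,"z":0.0085,"ax":-0.00,"ay":0.00,"az":4.38}
{"x":-0.0386,"y":-0.0099,"z":0.0085,"ax":-0.00,"ay":0.00,"az":4.38}
{"x":-0.0392,"y":-0.0069,"z":0.0085,"ax":-0.00,"ay":0.00,"az":4.38}
{"x":-0.0396,"y":-0.0039,"z":0.0085,"ax":-0.00,"ay":0.00,"az":4.38}
{"x":-0.0398,"y":-0.0008,"z":0.0085,"ax":-0.00,"ay":0.00,"az":4.38}
{"x":-0.0398,"y":0.0022,"z":0.0085,"ax":-0.00,"ay":0.00,"az":4.38}
{"x":-0.0395,"y":0.0052,"z":0.0085,"ax":-0.00,"ay":0.00,"az":4.38}
{"x":-0.0389,"y":0.0082,"z":0.0085,"ax":-0.00,"ay":0.00,"az":4.38}
{"x":-0.0382,"y":0.0112,"z":0.0085,"ax":-0.00,"ay":0.00,"az":4.38}
{"x":-0.0372,"y":0.0141,"z":0.0085,"ax":-0.00,"ay":0.00,"az":4.38}
```

Request:
step_arm(steps=[{"x": -0.038,"y": -0.013,"z": 0.0085,"az": 4.4},{"x": -0.0386,"y": -0.01,"z": 0.0085,"az": 4.4},{"x": -0.039,"y": -0.007,"z": 0.0085,"az": 4.4},{"x": -0.0396,"y": -0.004,"z": 0.0085,"az": 4.4},{"x": -0.0398,"y": -0.001,"z": 0.0085,"az": 4.4}])

```text
validation failed for argument at $.st...
```

Request:
step_arm(steps=[{"x": -0.0398,"y": 0.002,"z": 0.0085,"az": 4.4},{"x": -0.0395,"y": 0.005,"z": 0.0085,"az": 4.4},{"x": -0.039,"y": 0.008,"z": 0.0085,"az": 4.4},{"x": -0.038,"y": 0.011,"z": 0.0085,"az": 4.4},{"x": -0.037,"y": 0.014,"z": 0.0085,"az": 4.4}])

```text
validation failed for argument at $.st...
```

```bash
python3 - <<'E'
from h import *
plan([.5066,.2521,.10],1.997,4)
T=pose(); np.save('pics/Tb.npy',T); print(T[:3,3],ctrl.get_obs()['eef_rot'])
p,d=vision.camera('wrist'); cv2.imwrite('pics/b_wrist.png',p[:,:,::-1])
E
```

```text
dyaw deg [-4.83612253e-02  1.55046774e-02  4.38183085e+01] dist 0.41174091504397364
{"x":-0.0943,"y":-0.0319,"z":0.0263,"ax":-0.01,"ay":0.00,"az":10.95}
{"x":-0.0986,"y":-0.0134,"z":0.0263,"ax":-0.01,"ay":0.00,"az":10.95}
{"x":-0.0994,"y":0.0055,"z":0.0263,"ax":-0.01,"ay":0.00,"az":10.95}
{"x":-0.0965,"y":0.0243,"z":0.0263,"ax":-0.01,"ay":0.00,"az":10.95}
[0.20383281 0.51061623 0.20503319] [-3.14072997e+00 -6.23411270e-05  2.76177378e+00]
```

View pics/b_wrist.png

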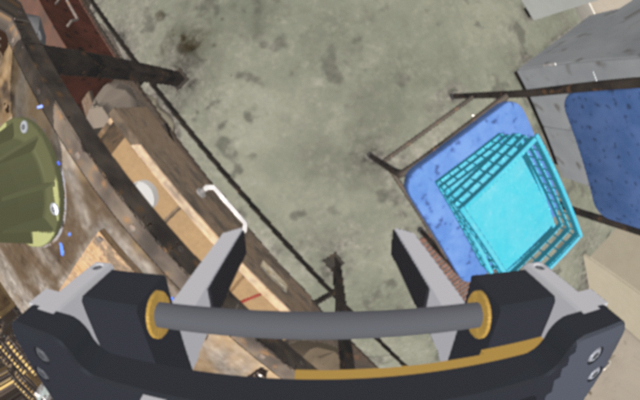

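The arm hasn't moved, because both calls were refused on validation. I'll retry with every key in the row, `claw` included.

Request:
step_arm(steps=[{"x": -0.038,"y": -0.013,"z": 0.0085,"ax": 0,"ay": 0,"az": 4.4,"claw": 0.094}])

```text
time_s: 0.28
ee_pos: [0.2318, 0.4871, 0.1975]
eef_rot: [3.14, -0.001, 2.691]
force: [0.1, -0.5, 0.2]
grip_width: 0.094
```

Request:
step_arm(steps=[{"x": -0.0386,"y": -0.01,"z": 0.0085,"ax": 0,"ay": 0,"az": 4.4,"claw": 0.094},{"x": -0.039,"y": -0.007,"z": 0.0085,"ax": 0,"ay": 0,"az": 4.4,"claw": 0.094},{"x": -0.0396,"y": -0.004,"z": 0.0085,"ax": 0,"ay": 0,"az": 4.4,"claw": 0.094},{"x": -0.0398,"y": -0.001,"z": 0.0085,"ax": 0,"ay": 0,"az": 4.4,"claw": 0.08},{"x": -0.0398,"y": 0.002,"z": 0.0085,"ax": 0,"ay": 0,"az": 4.4,"claw": 0.06}])

```text
time_s: 0.7
ee_pos: [0.3851, 0.3533, 0.1531]
eef_rot: [3.14, -0.001, 2.295]
force: [0.5, 1.0, -0.5]
grip_width: 0.0839
```

Request:
step_arm(steps=[{"x": -0.0395,"y": 0.005,"z": 0.0085,"ax": 0,"ay": 0,"az": 4.4,"claw": 0.05},{"x": -0.039,"y": 0.008,"z": 0.0085,"ax": 0,"ay": 0,"az": 4.4,"claw": 0.05},{"x": -0.038,"y": 0.011,"z": 0.0085,"ax": 0,"ay": 0,"az": 4.4,"claw": 0.05},{"x": -0.037,"y": 0.014,"z": 0.0085,"ax": 0,"ay": 0,"az": 4.4,"claw": 0.05}])

```text
time_s: 1.03
ee_pos: [0.5061, 0.2439, 0.1181]
eef_rot: [3.14, -0.002, 1.972]
force: [-0.1, -0.3, -0.1]
grip_width: 0.0576
```

```bash
python3 - <<'E'
from h import *
plan([.5066,.2521,.08],1.997,3)
T=pose(); np.save('pics/Tb.npy',T); print(T[:3,3],ctrl.get_obs()['eef_rot'])
p,d=vision.camera('wrist'); cv2.imwrite('pics/b2_wrist.png',p[:,:,::-1])
E
```

```text
dyaw deg [ 0.08095648 -0.11669305 -1.42986797] dist 0.03894294158607484
{"x":0.0024,"y":0.0012,"z":0.0127,"ax":0.03,"ay":-0.04,"az":-0.48}
{"x":0.0024,"y":0.0012,"z":0.0127,"ax":0.03,"ay":-0.04,"az":-0.48}
{"x":0.0024,"y":0.0013,"z":0.0127,"ax":0.03,"ay":-0.04,"az":-0.48}
[0.50606246 0.24389056 0.11806401] [ 3.14020525e+00 -2.05409586e-03  1.97204551e+00]
```

View pics/b2_wrist.png

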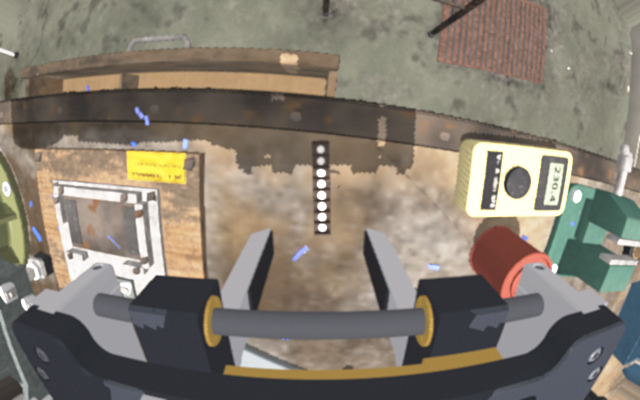

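The strip runs vertically at column 321 or so, with its screws at rows 149 to 228. It's roughly between the fingers, and the jaw corridor looks clear.

```bash
python3 - <<'E'
from h import *
T=np.load('pics/Tb.npy')
a=atz('wrist',320.5,149,.012,T);b=atz('wrist',322,228,.012,T);print(a,b,(a+b)/2,np.arctan2(*(a-b)[[1,0]]),np.linalg.norm(a-b))
E
```

```text
[0.49135442 0.28689003 0.012     ] [0.52325069 0.21597957 0.012     ] [0.50730256 0.2514348  0.012     ] 1.9934926049575894 0.07775388469693709
```

Request:
step_arm(steps=[{"x": 0.0035,"y": 0.002,"z": 0.03,"ax": 0,"ay": 0,"az": -0.7,"claw": 0.05},{"x": 0.0035,"y": 0.002,"z": 0.03,"ax": 0,"ay": 0,"az": -0.6,"claw": 0.05},{"x": 0,"y": 0,"z": 0.025,"ax": 0,"ay": 0,"az": 0,"claw": 0.045}])

```text
time_s: 1.33
ee_pos: [0.5164, 0.2446, 0.0326]
eef_rot: [3.133, -0.0, 1.977]
force: [0.2, -0.3, -0.5]
grip_width: 0.0468
```

```bash
python3 - <<'E'
from h import *
plan([.507,.2518,.004],1.995,2); print(ctrl.get_obs()['ee_pos'])
E
```

```text
dyaw deg [ 0.50850518 -0.01585134 -1.04702321] dist 0.030906148380758725
{"x":0.0052,"y":-0.0030,"z":0.0143,"ax":0.25,"ay":-0.01,"az":-0.52}
{"x":0.0052,"y":-0.0029,"z":0.0143,"ax":0.25,"ay":-0.01,"az":-0.52}
[0.51635031 0.2445864  0.03256091]
```

Request:
step_arm(steps=[{"x": 0.006,"y": -0.003,"z": 0.008,"ax": 0.3,"ay": 0,"az": -0.6,"claw": 0.04},{"x": 0.006,"y": -0.003,"z": 0.006,"ax": 0.3,"ay": 0,"az": -0.5,"claw": 0.04},{"x": 0,"y": 0,"z": 0,"ax": 0,"ay": 0,"az": 0,"claw": 0.04}])

```text
time_s: 1.58
ee_pos: [0.5027, 0.2527, 0.0131]
eef_rot: [-3.13, -0.001, 1.997]
force: [0.7, -0.5, -0.4]
grip_width: 0.0402
```

```bash
python3 - <<'E'
from h import *
plan([.507,.2518,.004],1.995,2); print(ctrl.get_obs()['ee_pos'])
E
```

```text
dyaw deg [-0.64076132 -0.03176421  0.12727718] dist 0.01009865671677649
{"x":-0.0013,"y":0.0018,"z":0.0045,"ax":-0.32,"ay":-0.02,"az":0.06}
{"x":-0.0013,"y":0.0018,"z":0.0045,"ax":-0.32,"ay":-0.02,"az":0.06}
[0.50271385 0.25270081 0.01309947]
```

Request:
step_arm(steps=[{"x": 0,"y": 0,"z": 0,"ax": 0,"ay": 0,"az": 0,"claw": 0.04},{"x": 0,"y": 0,"z": 0,"ax": 0,"ay": 0,"az": 0,"claw": 0.04}])

```text
time_s: 1.75
ee_pos: [0.5029, 0.2539, 0.015]
eef_rot: [-3.132, -0.001, 1.999]
force: [0.8, -0.5, 0.8]
grip_width: 0.0401
```

```bash
python3 - <<'E'
from h import *
plan([.507,.2518,.004],1.995,1); print(ctrl.get_obs()['ee_pos'])
E
```

```text
dyaw deg [-0.53929333 -0.02950261  0.22672313] dist 0.011963999391686457
{"x":-0.0036,"y":0.0030,"z":0.0110,"ax":-0.54,"ay":-0.03,"az":0.23}
[0.50286501 0.25387933 0.01503248]
```

Request:
step_arm(steps=[{"x": -0.0035,"y": 0.003,"z": 0.011,"ax": -0.5,"ay": 0,"az": 0.2,"claw": 0.04},{"x": 0,"y": 0,"z": 0,"ax": 0,"ay": 0,"az": 0,"claw": 0.04},{"x": 0,"y": 0,"z": 0,"ax": 0,"ay": 0,"az": 0,"claw": 0.04}])

```text
time_s: 2.0
ee_pos: [0.5088, 0.2532, 0.0081]
eef_rot: [3.136, -0.0, 1.996]
force: [-0.9, 0.4, 0.4]
grip_width: 0.0398
```

```bash
python3 - <<'E'
from h import *
plan([.507,.2518,.004],1.995,1); o=ctrl.get_obs();print(o['ee_pos'],o['joint_vel'])
E
```

```text
dyaw deg [ 0.331814   -0.01973227  0.07448807] dist 0.004695538754914847
{"x":-0.0005,"y":-0.0023,"z":0.0041,"ax":0.33,"ay":-0.02,"az":0.07}
[0.50882352 0.25322548 0.00808545] [-0.00444377 -0.00176966  0.00363816 -0.00143507 -0.00737308 -0.00160855]
```

Request:
step_arm(steps=[{"x": 0,"y": -0.002,"z": 0.004,"ax": 0.3,"ay": 0,"az": 0,"claw": 0.04},{"x": 0,"y": 0,"z": 0,"ax": 0,"ay": 0,"az": 0,"claw": 0.04}])

```text
time_s: 2.17
ee_pos: [0.5075, 0.2527, 0.0057]
eef_rot: [3.139, -0.0, 1.996]
force: [-0.4, 0.0, 0.6]
grip_width: 0.0401
```

```bash
python3 - <<'E'
from h import *
plan([.507,.2518,.004],1.995,1); o=ctrl.get_obs();print(o['ee_pos'],o['joint_vel'])
T=pose(); np.save('pics/Tc.npy',T)
p,d=vision.camera('wrist'); cv2.imwrite('pics/d_wrist.png',p[:,:,::-1]); crop('pics/d_wrist.png','pics/d2.png',200,100,240,180,3)
E
```

```text
dyaw deg [ 0.12211717 -0.01607613  0.08265726] dist 0.0019593386685295127
{"x":-0.0007,"y":-0.0008,"z":0.0017,"ax":0.12,"ay":-0.02,"az":0.08}
[0.50745441 0.25273581 0.00566035] [ 0.00089306 -0.02619273 -0.01471071  0.00022983  0.01359022  0.00098257]
```

View pics/d2.png

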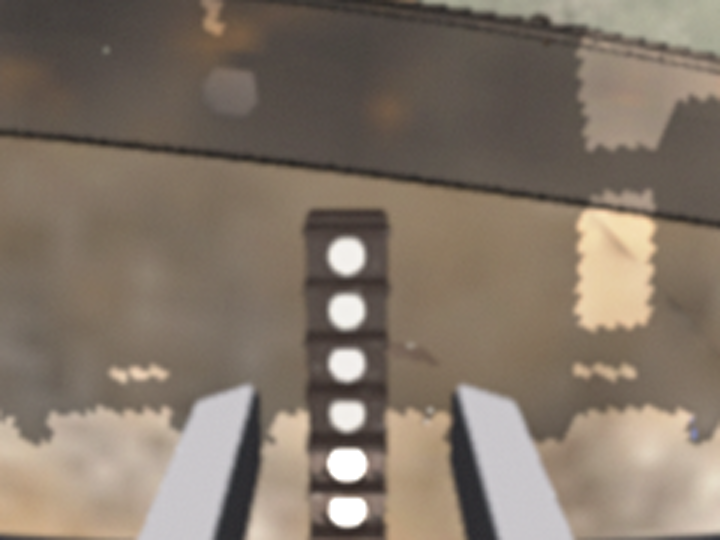

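The strip is centred between the fingertips and parallel to them, with the tips near the 4th screw. I'll close on it now.

Request:
step_arm(steps=[{"x": -0.0005,"y": -0.0005,"z": 0.0015,"ax": 0,"ay": 0,"az": 0,"claw": 0.02},{"x": 0,"y": 0,"z": 0,"ax": 0,"ay": 0,"az": 0,"claw": 0.01},{"x": 0,"y": 0,"z": 0,"ax": 0,"ay": 0,"az": 0,"claw": 0.01},{"x": 0,"y": 0,"z": 0,"ax": 0,"ay": 0,"az": 0,"claw": 0.01},{"x": 0,"y": 0,"z": 0,"ax": 0,"ay": 0,"az": 0,"claw": 0.01}], grip_force=20)

```text
time_s: 2.63
ee_pos: [0.5077, 0.2524, 0.0053]
eef_rot: [3.138, -0.0, 1.997]
force: [0.1, -0.1, -0.6]
grip_width: 0.0156
```

Gripped at 15.6 mm. Next I lift and rotate on the way to a via point.

Request:
step_arm(steps=[{"x": 0,"y": 0,"z": -0.015,"ax": 0,"ay": 0,"az": 0,"claw": 0.01},{"x": 0,"y": 0,"z": -0.035,"ax": 0,"ay": 0,"az": 0,"claw": 0.01},{"x": 0,"y": 0,"z": -0.035,"ax": 0,"ay": 0,"az": 0,"claw": 0.01},{"x": 0,"y": 0,"z": -0.03,"ax": 0,"ay": 0,"az": 0,"claw": 0.01},{"x": 0,"y": 0,"z": -0.02,"ax": 0,"ay": 0,"az": 0,"claw": 0.01}])

```text
time_s: 3.05
ee_pos: [0.5044, 0.2509, 0.1398]
eef_rot: [-3.133, -0.001, 1.996]
force: [0.8, 0.0, 0.5]
grip_width: 0.0157
```

```bash
python3 - <<'E'
from h import *
plan([.53,.10,.14],3.0026,10); o=ctrl.get_obs();print(o['ee_pos'],o['grip_width'])
E
```

```text
dyaw deg [ -0.40705984  -0.26617743 -57.65038741] dist 0.15302362962635113
{"x":-0.0148,"y":-0.0039,"z":0.0000,"ax":-0.04,"ay":-0.03,"az":-5.77}
{"x":-0.0143,"y":-0.0054,"z":0.0000,"ax":-0.04,"ay":-0.03,"az":-5.77}
{"x":-0.0137,"y":-0.0068,"z":0.0000,"ax":-0.04,"ay":-0.03,"az":-5.77}
{"x":-0.0130,"y":-0.0081,"z":0.0000,"ax":-0.04,"ay":-0.03,"az":-5.77}
{"x":-0.0121,"y":-0.0094,"z":0.0000,"ax":-0.04,"ay":-0.03,"az":-5.77}
{"x":-0.0111,"y":-0.0106,"z":0.0000,"ax":-0.04,"ay":-0.03,"az":-5.77}
{"x":-0.0100,"y":-0.0116,"z":0.0000,"ax":-0.04,"ay":-0.03,"az":-5.77}
{"x":-0.0088,"y":-0.0126,"z":0.0000,"ax":-0.04,"ay":-0.03,"az":-5.77}
{"x":-0.0074,"y":-0.0134,"z":-0.0000,"ax":-0.04,"ay":-0.03,"az":-5.77}
{"x":-0.0061,"y":-0.0140,"z":-0.0000,"ax":-0.04,"ay":-0.03,"az":-5.77}
[0.50443062 0.25087216 0.13982718] 0.015707467728120927
```

Request:
step_arm(steps=[{"x": -0.015,"y": -0.004,"z": 0,"ax": 0,"ay": 0,"az": -5.8,"claw": 0.01},{"x": -0.0145,"y": -0.0055,"z": 0,"ax": 0,"ay": 0,"az": -5.8,"claw": 0.01},{"x": -0.0135,"y": -0.007,"z": 0,"ax": 0,"ay": 0,"az": -5.8,"claw": 0.01},{"x": -0.013,"y": -0.008,"z": 0,"ax": 0,"ay": 0,"az": -5.8,"claw": 0.01},{"x": -0.012,"y": -0.0095,"z": 0,"ax": 0,"ay": 0,"az": -5.8,"claw": 0.01}])

```text
time_s: 3.47
ee_pos: [0.5192, 0.1757, 0.147]
eef_rot: [3.139, 0.001, 2.524]
force: [0.3, -0.1, -1.3]
grip_width: 0.0159
```

Request:
step_arm(steps=[{"x": -0.011,"y": -0.0105,"z": 0,"ax": 0,"ay": 0,"az": -5.8,"claw": 0.01},{"x": -0.01,"y": -0.0115,"z": 0,"ax": 0,"ay": 0,"az": -5.8,"claw": 0.01},{"x": -0.009,"y": -0.0125,"z": 0,"ax": 0,"ay": 0,"az": -5.8,"claw": 0.01},{"x": -0.0075,"y": -0.0135,"z": 0,"ax": 0,"ay": 0,"az": -5.8,"claw": 0.01},{"x": -0.006,"y": -0.014,"z": 0,"ax": 0,"ay": 0,"az": -5.8,"claw": 0.01}])

```text
time_s: 3.88
ee_pos: [0.535, 0.097, 0.1471]
eef_rot: [3.14, 0.002, 3.057]
force: [0.4, -0.7, 0.1]
grip_width: 0.0158
```

```bash
python3 - <<'E'
from h import *
T=pose(); np.save('pics/Td.npy',T); o=ctrl.get_obs();print(o['ee_pos'],o['eef_rot'],o['grip_width'])
p,d=vision.camera('wrist'); cv2.imwrite('pics/e_wrist.png',p[:,:,::-1])
plan([.559,-.0705,.11],3.0026,6)
E
```

```text
[0.53503068 0.09704327 0.14707865] [3.14007469e+00 2.10002156e-03 3.05675040e+00] 0.01580554115241703
dyaw deg [0.05117085 0.12882294 3.57350889] dist 0.17111129272914968
{"x":-0.0060,"y":-0.0272,"z":0.0062,"ax":0.01,"ay":0.02,"az":0.60}
{"x":-0.0063,"y":-0.0271,"z":0.0062,"ax":0.01,"ay":0.02,"az":0.60}
{"x":-0.0066,"y":-0.0271,"z":0.0062,"ax":0.01,"ay":0.02,"az":0.60}
{"x":-0.0069,"y":-0.0270,"z":0.0062,"ax":0.01,"ay":0.02,"az":0.60}
{"x":-0.0071,"y":-0.0269,"z":0.0062,"ax":0.01,"ay":0.02,"az":0.60}
{"x":-0.0074,"y":-0.0268,"z":0.0062,"ax":0.01,"ay":0.02,"az":0.60}
```

View pics/e_wrist.png

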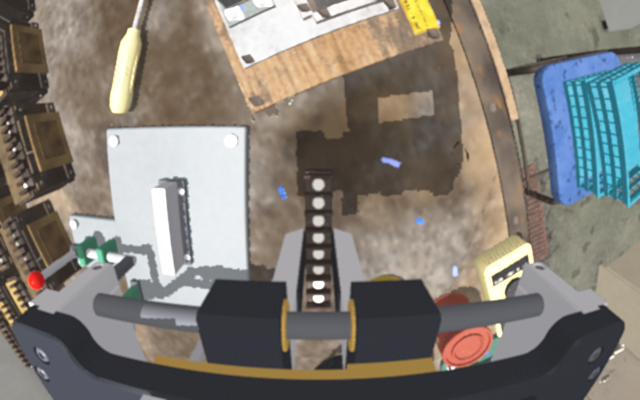

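The rail is at about (154–185, 180–275). The strip is held straight, and the transformers sit left of the catch outrigger. Enlarging.

```bash
python3 - <<'E'
from h import *
crop('pics/e_wrist.png','pics/e2.png',140,165,60,120,5)
crop('pics/e_wrist.png','pics/e3.png',0,100,130,195,4)
E
```

```text
(no output)
```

View pics/e2.png

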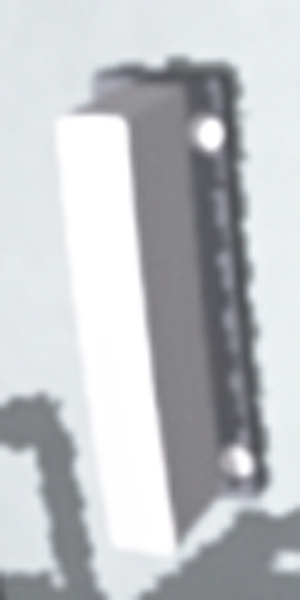

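View pics/e3.png

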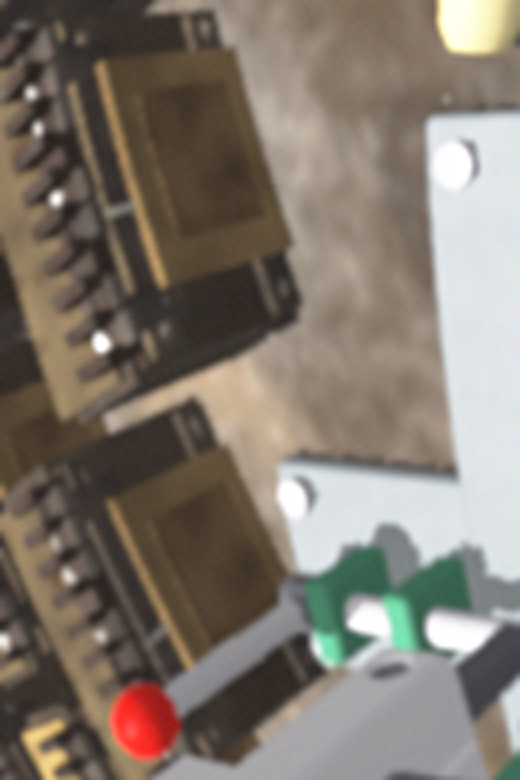

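```bash
python3 - <<'E'
from h import *
np.set_printoptions(precision=4,suppress=True)
T=np.load('pics/Td.npy')
q=np.array([(57,116),(129,116),(177,555),(109,550)])/5+[140,165]
P=np.array([atz('wrist',*p,.05,T) for p in q]); d=P[2]+P[3]-P[0]-P[1]
print(P,P.mean(0),np.arctan2(d[1],d[0]),np.linalg.norm(d)/2,np.linalg.norm(P[1]-P[0]))
E
```

```text
[[ 0.5101 -0.071   0.05  ]
 [ 0.5118 -0.0537  0.05  ]
 [ 0.6111 -0.0684  0.05  ]
 [ 0.6099 -0.0863  0.05  ]] [ 0.5607 -0.0699  0.05  ] -0.14938789103562256 0.1006598814602395 0.01738391264295745
```

Request:
step_arm(steps=[{"x": -0.006,"y": -0.027,"z": 0.005,"ax": 0,"ay": 0,"az": 0.7,"claw": 0.01},{"x": -0.006,"y": -0.027,"z": 0.006,"ax": 0,"ay": 0,"az": 0.7,"claw": 0.01},{"x": -0.0065,"y": -0.027,"z": 0.006,"ax": 0,"ay": 0,"az": 0.6,"claw": 0.01},{"x": -0.007,"y": -0.027,"z": 0.006,"ax": 0,"ay": 0,"az": 0.6,"claw": 0.01},{"x": -0.007,"y": -0.027,"z": 0.006,"ax": 0,"ay": 0,"az": 0.6,"claw": 0.01}])

```text
time_s: 4.35
ee_pos: [0.555, -0.0439, 0.1183]
eef_rot: [3.139, 0.005, 3.006]
force: [0.8, -0.2, -0.0]
grip_width: 0.016
```

```bash
python3 - <<'E'
from h import *
o=ctrl.get_obs();print(o['ee_pos'],o['eef_rot'],o['grip_width'])
plan([.5595,-.070,.09],3.0006,2)
E
```

```text
[ 0.55497892 -0.04386919  0.11833627] [3.13933622 0.00470442 3.00574434] 0.01596383117159503
dyaw deg [0.12997678 0.26921041 0.29505218] dist 0.03880984047608763
{"x":-0.0039,"y":-0.0127,"z":0.0142,"ax":0.06,"ay":0.13,"az":0.15}
{"x":-0.0040,"y":-0.0126,"z":0.0142,"ax":0.06,"ay":0.13,"az":0.15}
```

Request:
step_arm(steps=[{"x": -0.004,"y": -0.0125,"z": 0.012,"ax": 0,"ay": 0.2,"az": 0.2,"claw": 0.01},{"x": -0.003,"y": -0.009,"z": 0.01,"ax": 0,"ay": 0.1,"az": 0.1,"claw": 0.01},{"x": 0,"y": 0,"z": 0,"ax": 0,"ay": 0,"az": 0,"claw": 0.01},{"x": 0,"y": 0,"z": 0,"ax": 0,"ay": 0,"az": 0,"claw": 0.01}])

```text
time_s: 4.68
ee_pos: [0.5587, -0.07, 0.0929]
eef_rot: [3.139, -0.003, 2.991]
force: [-0.6, 0.8, -0.7]
grip_width: 0.0158
```

```bash
python3 - <<'E'
from h import *
T=pose(); np.save('pics/Te.npy',T);o=ctrl.get_obs();print(o['ee_pos'],o['eef_rot'],o['grip_width'])
plan([.5595,-.070,.09],3.0006,1)
for n in('wrist','scene','side'):
    p,d=vision.camera(n); cv2.imwrite(f'pics/f_{n}.png',p[:,:,::-1]);np.save(f'pics/f_{n}.npy',d)
crop('pics/f_side.png','pics/f_s2.png',310,150,130,100,6)
E
```

```text
[ 0.55874001 -0.06997094  0.09290034] [ 3.13925195 -0.00339797  2.99101194] 0.015810769557798615
dyaw deg [ 0.13504446 -0.19404474 -0.54958241] dist 0.0029984011632516057
{"x":-0.0008,"y":0.0001,"z":0.0029,"ax":0.14,"ay":-0.19,"az":-0.55}
```

View pics/f_wrist.png

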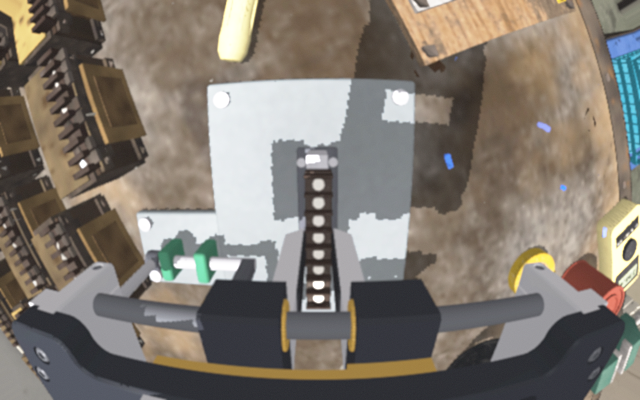

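View pics/f_s2.png

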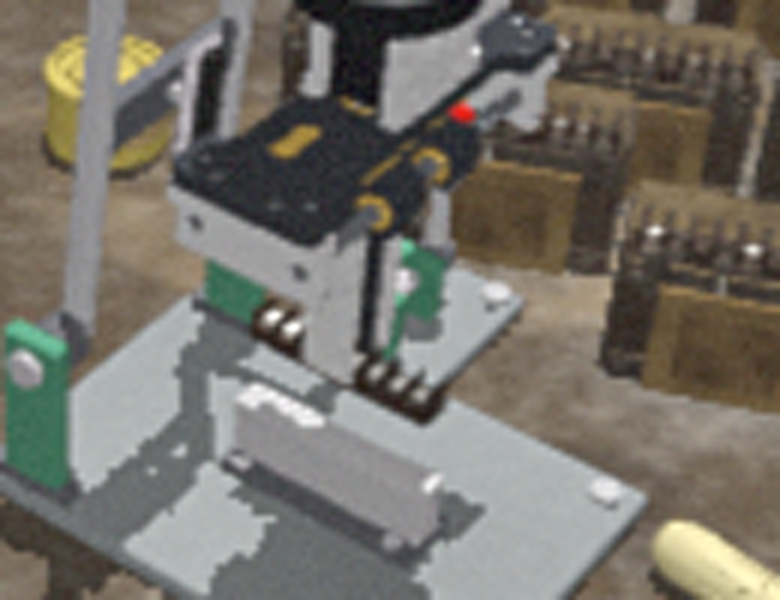

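View pics/f_scene.png

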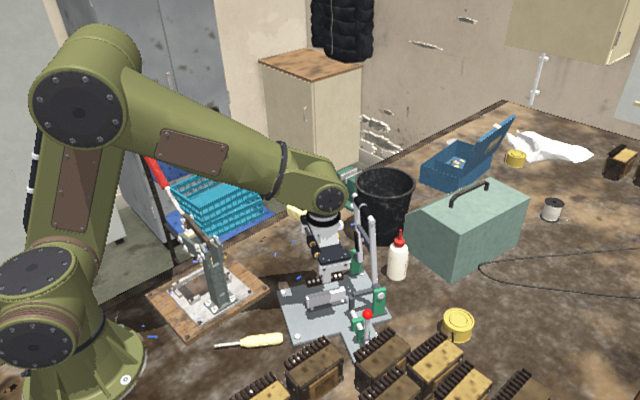

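```bash
python3 - <<'E'
from h import *
np.set_printoptions(precision=4,suppress=True)
crop('pics/f_wrist.png','pics/f_w2.png',190,60,240,140,3)
crop('pics/f_wrist.png','pics/f_w3.png',280,135,80,60,10)
T=np.load('pics/Te.npy')
Y=-.141; Rz=np.array([[np.cos(Y),-np.sin(Y)],[np.sin(Y),np.cos(Y)]])
for l,z in(((-.11,-.095),.012),((-.11,.085),.012),((-.05,-.008),.05),((-.05,.008),.05)):
    P=np.r_[np.array([.5595,-.070])+Rz@l,z]; print(l,P,proj('wrist',P,T))
E
```

```text
(-0.11, -0.095) [ 0.4372 -0.1486  0.012 ] [206.4905  82.5551]
(-0.11, 0.085) [0.4625 0.0296 0.012 ] [416.8317  79.6145]
(-0.05, -0.008) [ 0.5089 -0.0709  0.05  ] [306.6643 153.6465]
(-0.05, 0.008) [ 0.5111 -0.0551  0.05  ] [328.8765 153.4368]
```

View pics/f_w2.png

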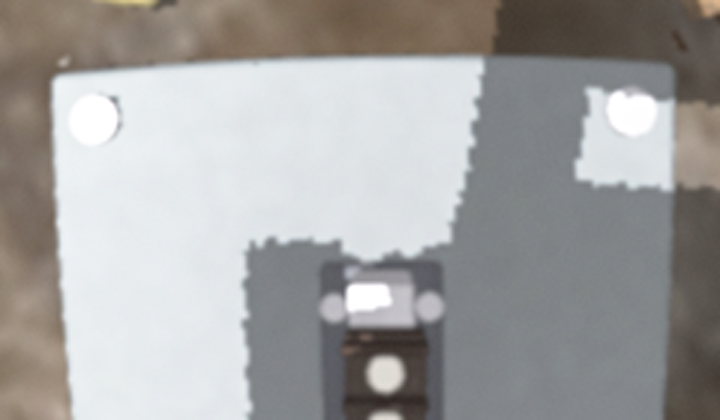

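View pics/f_w3.png

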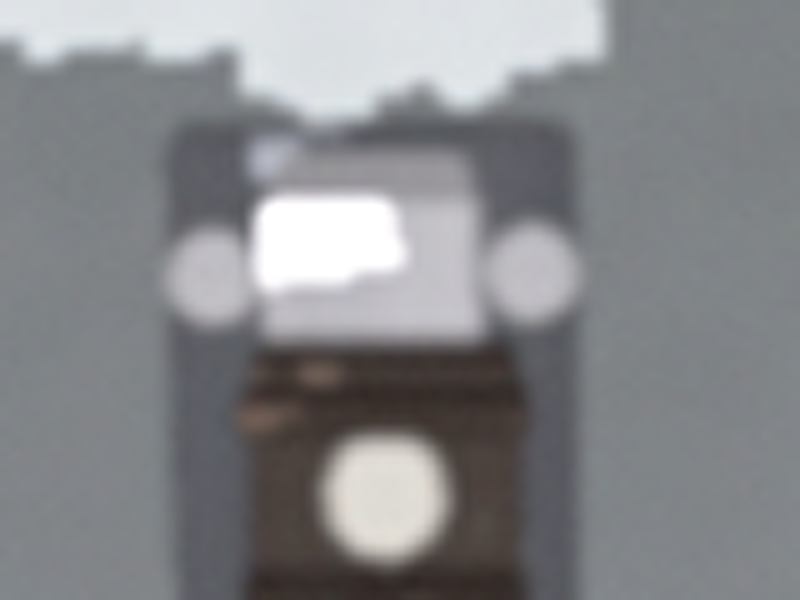

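Base corners are at (207,85) and (415,81) and the rail's front top edge at (305–327,154). All are within about 1.5 px of my model, which puts the rail about 1 mm further to -y. Descending.

Request:
step_arm(steps=[{"x": -0.0015,"y": -0.001,"z": 0.012,"ax": 0,"ay": -0.2,"az": -0.4,"claw": 0.01},{"x": 0,"y": 0,"z": 0.01,"ax": 0,"ay": 0,"az": 0,"claw": 0.01},{"x": 0,"y": 0,"z": 0,"ax": 0,"ay": 0,"az": 0,"claw": 0.01},{"x": 0,"y": 0,"z": 0,"ax": 0,"ay": 0,"az": 0,"claw": 0.01}])

```text
time_s: 5.17
ee_pos: [0.5613, -0.0674, 0.073]
eef_rot: [3.139, 0.005, 3.003]
force: [-0.2, 0.2, -0.8]
grip_width: 0.0156
```

```bash
python3 - <<'E'
from h import *
o=ctrl.get_obs();print(o['ee_pos'],o['eef_rot'],o['joint_vel'])
plan([.560,-.0711,.0605],2.998,1)
E
```

```text
[ 0.56134274 -0.0674208   0.07299797] [3.1392976  0.00478685 3.00346293] [ 0.01075016  0.00664049  0.0092346   0.00195377 -0.00717366  0.00409961]
dyaw deg [0.13224566 0.27390618 0.31331702] dist 0.013097277846525607
{"x":0.0009,"y":-0.0039,"z":0.0125,"ax":0.13,"ay":0.27,"az":0.31}
```

Request:
step_arm(steps=[{"x": 0.001,"y": -0.0035,"z": 0.009,"ax": 0.1,"ay": 0.3,"az": 0.3,"claw": 0.01},{"x": 0,"y": 0,"z": 0,"ax": 0,"ay": 0,"az": 0,"claw": 0.01},{"x": 0,"y": 0,"z": 0,"ax": 0,"ay": 0,"az": 0,"claw": 0.01},{"x": 0,"y": 0,"z": 0,"ax": 0,"ay": 0,"az": 0,"claw": 0.01}])

```text
time_s: 5.5
ee_pos: [0.5601, -0.0704, 0.0641]
eef_rot: [3.141, -0.0, 2.998]
force: [-0.2, 0.1, -0.2]
grip_width: 0.0158
```

```bash
python3 - <<'E'
from h import *
o=ctrl.get_obs();print(o['ee_pos'],o['eef_rot'],o['joint_vel'])
plan([.560,-.0711,.0605],2.998,1)
E
```

```text
[ 0.56005661 -0.07042512  0.06414848] [ 3.14127817e+00 -2.00930016e-04  2.99813673e+00] [ 6.65520929e-04 -3.52564800e-03 -5.89595173e-03  3.94522422e-04
  3.75916750e-03  6.96276273e-05]
dyaw deg [ 0.01801762 -0.01151367  0.00783204] dist 0.0037108062385097056
{"x":-0.0000,"y":-0.0007,"z":0.0036,"ax":0.02,"ay":-0.01,"az":0.01}
```

Well aligned, so I'll go down in small steps and look from the side.

Request:
step_arm(steps=[{"x": 0,"y": -0.0005,"z": 0.004,"ax": 0,"ay": 0,"az": 0,"claw": 0.01},{"x": 0,"y": 0,"z": 0,"ax": 0,"ay": 0,"az": 0,"claw": 0.01},{"x": 0,"y": 0,"z": 0.002,"ax": 0,"ay": 0,"az": 0,"claw": 0.01},{"x": 0,"y": 0,"z": 0,"ax": 0,"ay": 0,"az": 0,"claw": 0.01}])

```text
time_s: 5.83
ee_pos: [0.5602, -0.0711, 0.0581]
eef_rot: [3.141, 0.001, 2.998]
force: [0.0, -0.0, -0.3]
grip_width: 0.0154
```

```bash
python3 - <<'E'
from h import *
T=pose(); np.save('pics/Tg.npy',T)
o=ctrl.get_obs();print(o['ee_pos'],o['eef_rot'],o['force'])
for n in('wrist','side'):
    p,d=vision.camera(n); cv2.imwrite(f'pics/g_{n}.png',p[:,:,::-1])
a=cv2.imread('pics/g_side.png')[180:260,320:420]; b=cv2.imread('pics/g_wrist.png')[130:190,280:355]
a=cv2.resize(a,(500,400),interpolation=2); b=cv2.resize(b,None,fx=4,fy=400/60,interpolation=2); cv2.imwrite('pics/g2.png',np.hstack([a,b]))
E
```

```text
[ 0.56023008 -0.0711063   0.05810569] [3.14125273e+00 6.60050910e-04 2.99785991e+00] [ 0.04063133 -0.03311922 -0.3162839 ]
```

View pics/g2.png

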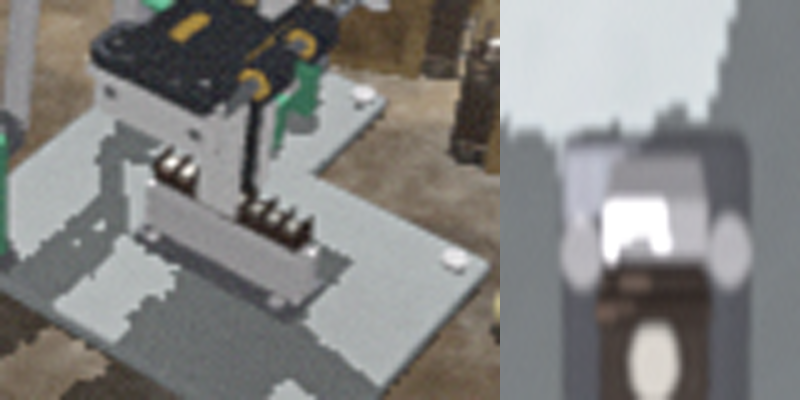

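```bash
python3 - <<'E'
from h import *
T=np.load('pics/Tg.npy')
for r in (159.2,169.5): print(atz('wrist',316,r,.05,T))
for c in (280+600/4,280+708/4): print(atz('wrist',c,160,.05,T))
for c in (280+598/4,280+710/4): print(atz('wrist',c,175,.063,T))
E
```

```text
[ 0.51019533 -0.06541785  0.05      ]
[ 0.51652234 -0.06633967  0.05      ]
[0.51996501 0.00636904 0.05      ]
[0.52210741 0.02564991 0.05      ]
[0.52635414 0.00083641 0.063     ]
[0.52868371 0.01963028 0.063     ]
```

Across the rail, the strip and rail centre lines coincide (both at column 318.5). Along the rail, the strip's end is 6.3 mm from the rail's end where 4 mm would be centred, so I'll shift 2 mm forward and touch down.

Request:
step_arm(steps=[{"x": 0.002,"y": 0,"z": 0.0015,"ax": 0,"ay": 0,"az": 0,"claw": 0.01},{"x": 0,"y": 0,"z": 0.001,"ax": 0,"ay": 0,"az": 0,"claw": 0.01},{"x": 0,"y": 0,"z": 0,"ax": 0,"ay": 0,"az": 0,"claw": 0.01}])

```text
time_s: 6.18
ee_pos: [0.5584, -0.0709, 0.056]
eef_rot: [3.141, 0.002, 2.998]
force: [0.5, 0.8, -1.3]
grip_width: 0.0158
```

Request:
step_arm(steps=[{"x": 0,"y": 0,"z": 0.001,"ax": 0,"ay": 0,"az": 0,"claw": 0.01},{"x": 0,"y": 0,"z": 0.0005,"ax": 0,"ay": 0,"az": 0,"claw": 0.01}])

```text
time_s: 6.35
ee_pos: [0.5586, -0.0709, 0.0553]
eef_rot: [3.141, 0.002, 2.998]
force: [-5.5, 0.3, 10.2]
grip_width: 0.0157
```

It's touched down, with 10 N upwards on the tool. Relax slightly, then release.

Request:
step_arm(steps=[{"x": 0,"y": 0,"z": -0.0005,"ax": 0,"ay": 0,"az": 0,"claw": 0.01},{"x": 0,"y": 0,"z": 0,"ax": 0,"ay": 0,"az": 0,"claw": 0.02},{"x": 0,"y": 0,"z": 0,"ax": 0,"ay": 0,"az": 0,"claw": 0.03},{"x": 0,"y": 0,"z": 0,"ax": 0,"ay": 0,"az": 0,"claw": 0.04}])

```text
time_s: 6.68
ee_pos: [0.5588, -0.0709, 0.056]
eef_rot: [3.141, 0.003, 2.998]
force: [-1.1, 0.5, 0.1]
grip_width: 0.0298
```

```bash
python3 - <<'E'
from h import *
T=pose(); np.save('pics/Th.npy',T)
o=ctrl.get_obs();print(o['ee_pos'],o['eef_rot'],o['force'],o['grip_width'])
for n in('wrist','side'):
    p,d=vision.camera(n); cv2.imwrite(f'pics/h_{n}.png',p[:,:,::-1])
a=cv2.imread('pics/h_side.png')[180:260,320:420]; b=cv2.imread('pics/h_wrist.png')[130:190,280:355]
a=cv2.resize(a,(500,400),interpolation=2); b=cv2.resize(b,None,fx=4,fy=400/60,interpolation=2); cv2.imwrite('pics/h2.png',np.hstack([a,b]))
E
```

```text
[ 0.55875033 -0.07089891  0.05603536] [3.14141016e+00 2.91394306e-03 2.99791060e+00] [-1.08204681  0.53703829  0.05353207] 0.029786453588519102
```

View pics/h2.png

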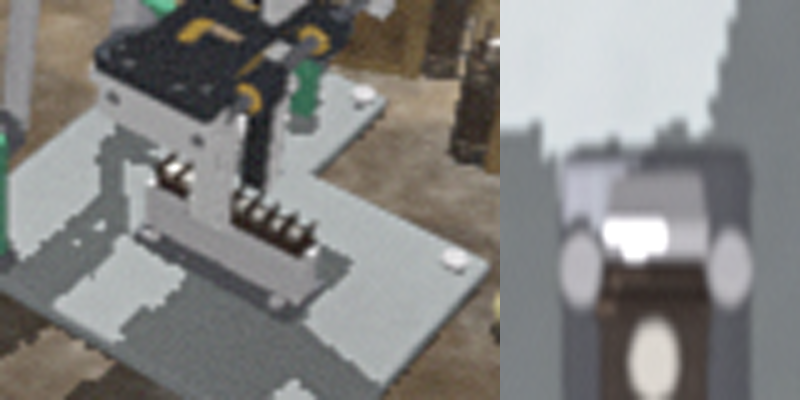

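The strip sits square on the rail, upright, and the fingers are off it. Next I lift straight up and map the clearance round the catch.

Request:
step_arm(steps=[{"x": 0,"y": 0,"z": -0.01,"ax": 0,"ay": 0,"az": 0,"claw": 0.04},{"x": 0,"y": 0,"z": -0.025,"ax": 0,"ay": 0,"az": 0,"claw": 0.04},{"x": 0,"y": 0,"z": -0.035,"ax": 0,"ay": 0,"az": 0,"claw": 0.04},{"x": 0,"y": 0,"z": -0.035,"ax": 0,"ay": 0,"az": 0,"claw": 0.04},{"x": 0,"y": 0,"z": -0.03,"ax": 0,"ay": 0,"az": 0,"claw": 0.04}])

```text
time_s: 7.2
ee_pos: [0.5551, -0.0703, 0.1915]
eef_rot: [3.141, -0.01, 2.998]
force: [0.4, -0.3, 0.1]
grip_width: 0.0398
```

```bash
python3 - <<'E'
from h import *
T=pose(); np.save('pics/Ti.npy',T)
o=ctrl.get_obs();print(o['ee_pos'],o['eef_rot'],o['force'],o['grip_width'])
for n in('wrist','side'):
    p,d=vision.camera(n); cv2.imwrite(f'pics/i_{n}.png',p[:,:,::-1])
crop('pics/i_side.png','pics/i2.png',300,170,130,97,6)
d0={n:np.load(f'pics/a_{n}.npy') for n in('scene','side')}
for n,d in d0.items():
    M,f,cx,cy=cam(n); v,u=np.mgrid[0:400,0:640]
    P=np.stack([(u-cx)/f*d,-(v-cy)/f*d,-d],-1)@M[:3,:3].T+M[:3,3]; P=P[(d>0)]
    for x in np.arange(.42,.64,.01):
        s=P[(P[:,0]>=x)&(P[:,0]<x+.01)&(P[:,1]>-.31)&(P[:,1]<-.19)]
        print(n,'%.2f'%x,[(lo, round(float(s[(s[:,2]>lo)&(s[:,2]<lo+.02),1].max(initial=-9)),3)) for lo in(.02,.04,.06,.08)])
E
```

```text
[ 0.55514261 -0.07029258  0.19150443] [ 3.14077859 -0.01022808  2.99782287] [ 0.3927752  -0.30176085  0.09219914] 0.03982893963373278
scene 0.42 [(0.02, -0.3), (0.04, -0.3), (0.06, -0.255), (0.08, -0.227)]
scene 0.43 [(0.02, -0.298), (0.04, -0.297), (0.06, -0.264), (0.08, -0.225)]
scene 0.44 [(0.02, -0.296), (0.04, -0.295), (0.06, -0.259), (0.08, -0.224)]
scene 0.45 [(0.02, -0.294), (0.04, -0.293), (0.06, -0.286), (0.08, -0.226)]
scene 0.46 [(0.02, -0.291), (0.04, -0.291), (0.06, -0.252), (0.08, -0.219)]
scene 0.47 [(0.02, -0.288), (0.04, -0.287), (0.06, -0.254), (0.08, -0.217)]
scene 0.48 [(0.02, -0.283), (0.04, -0.276), (0.06, -0.278), (0.08, -0.221)]
scene 0.49 [(0.02, -0.274), (0.04, -0.275), (0.06, -0.235), (0.08, -0.233)]
scene 0.50 [(0.02, -0.273), (0.04, -9.0), (0.06, -0.277), (0.08, -0.264)]
scene 0.51 [(0.02, -0.304), (0.04, -0.299), (0.06, -0.295), (0.08, -0.285)]
scene 0.52 [(0.02, -9.0), (0.04, -9.0), (0.06, -0.296), (0.08, -0.281)]
scene 0.53 [(0.02, -9.0), (0.04, -9.0), (0.06, -9.0), (0.08, -0.279)]
scene 0.54 [(0.02, -9.0), (0.04, -9.0), (0.06, -0.307), (0.08, -0.277)
[... 1722 characters left out ...]
4, -0.272), (0.06, -0.272), (0.08, -0.281)]
side 0.56 [(0.02, -0.268), (0.04, -0.268), (0.06, -0.27), (0.08, -0.27)]
side 0.57 [(0.02, -0.204), (0.04, -0.204), (0.06, -0.228), (0.08, -0.226)]
side 0.58 [(0.02, -0.192), (0.04, -0.19), (0.06, -0.224), (0.08, -0.224)]
side 0.59 [(0.02, -0.205), (0.04, -0.191), (0.06, -0.266), (0.08, -0.283)]
side 0.60 [(0.02, -0.209), (0.04, -0.215), (0.06, -0.263), (0.08, -0.26)]
side 0.61 [(0.02, -0.269), (0.04, -0.269), (0.06, -0.264), (0.08, -0.258)]
side 0.62 [(0.02, -0.267), (0.04, -0.269), (0.06, -0.267), (0.08, -0.273)]
side 0.63 [(0.02, -9.0), (0.04, -9.0), (0.06, -9.0), (0.08, -0.284)]
side 0.64 [(0.02, -9.0), (0.04, -9.0), (0.06, -9.0), (0.08, -9.0)]
```

View pics/i_wrist.png

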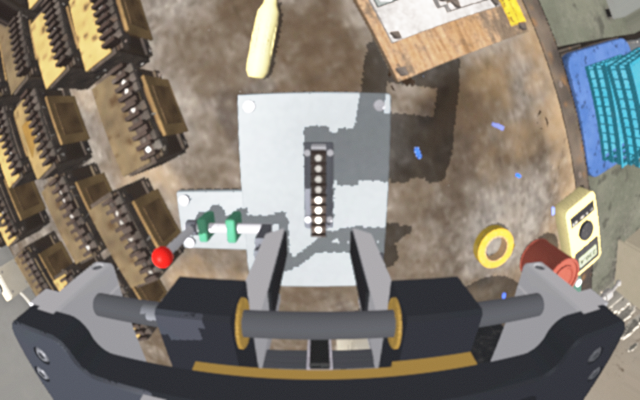

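View pics/i2.png

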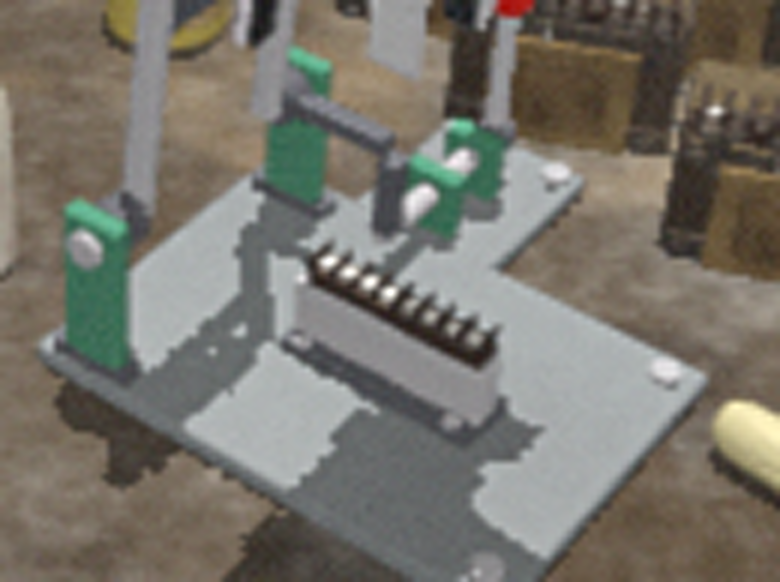

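Side and wrist views show the strip upright and in line on the rail, at (305–332,145–235) in the wrist picture. The front transformer's edge (near x 0.49, y -0.23) would crowd a grip on the knob. I'll push the knob from behind with closed fingers instead, turning the tool about 0.5 rad so the body stays clear of the lever arm.

```bash
python3 - <<'E'
from h import *
plan([.553,-.232,.195],3.5,6)
E
```

```text
dyaw deg [  0.0545401   -0.11234469 -28.76812345] dist 0.1614028266697182
{"x":-0.0032,"y":-0.0267,"z":-0.0000,"ax":0.01,"ay":-0.02,"az":-4.79}
{"x":-0.0009,"y":-0.0269,"z":-0.0000,"ax":0.01,"ay":-0.02,"az":-4.79}
{"x":0.0013,"y":-0.0269,"z":-0.0000,"ax":0.01,"ay":-0.02,"az":-4.79}
{"x":0.0036,"y":-0.0267,"z":-0.0000,"ax":0.01,"ay":-0.02,"az":-4.79}
{"x":0.0058,"y":-0.0263,"z":-0.0000,"ax":0.01,"ay":-0.02,"az":-4.79}
{"x":0.0080,"y":-0.0257,"z":-0.0000,"ax":0.01,"ay":-0.02,"az":-4.79}
```

Request:
step_arm(steps=[{"x": -0.003,"y": -0.027,"z": 0,"ax": 0,"ay": 0,"az": -4.8,"claw": 0.03},{"x": -0.001,"y": -0.027,"z": 0,"ax": 0,"ay": 0,"az": -4.8,"claw": 0.02},{"x": 0.0015,"y": -0.027,"z": 0,"ax": 0,"ay": 0,"az": -4.8,"claw": 0.01},{"x": 0.0035,"y": -0.0265,"z": 0,"ax": 0,"ay": 0,"az": -4.8,"claw": 0},{"x": 0.006,"y": -0.0265,"z": 0,"ax": 0,"ay": 0,"az": -4.8,"claw": 0}])

```text
time_s: 7.72
ee_pos: [0.554, -0.2059, 0.1973]
eef_rot: [3.141, 0.001, -2.845]
force: [0.2, -0.6, 0.6]
grip_width: 0.0099
```

Request:
step_arm(steps=[{"x": 0.008,"y": -0.0255,"z": 0,"ax": 0,"ay": 0,"az": -4.8,"claw": 0},{"x": 0,"y": 0,"z": 0,"ax": 0,"ay": 0,"az": 0,"claw": 0},{"x": 0,"y": 0,"z": 0,"ax": 0,"ay": 0,"az": 0,"claw": 0}])

```text
time_s: 7.97
ee_pos: [0.5522, -0.2383, 0.1963]
eef_rot: [3.141, -0.0, -2.756]
force: [-0.2, 0.4, -0.2]
grip_width: 0.0003
```

```bash
python3 - <<'E'
from h import *
np.set_printoptions(precision=4,suppress=True)
T=pose(); np.save('pics/Tj.npy',T)
o=ctrl.get_obs();print(o['ee_pos'],o['eef_rot'],o['qpos'],o['grip_width'])
plan([.6165,-.2334,.17],3.5,3)
p,d=vision.camera('wrist'); cv2.imwrite('pics/j_wrist.png',p[:,:,::-1])
E
```

```text
[ 0.5522 -0.2383  0.1963] [ 3.1406 -0.     -2.7562] [-0.4686  0.4224  1.3769  0.0006  1.343  -2.425 ] 0.0002730544474549772
dyaw deg [ 0.055  -0.001   1.5448] dist 0.0696307210892651
{"x":-0.0205,"y":-0.0065,"z":0.0087,"ax":0.02,"ay":-0.00,"az":0.51}
{"x":-0.0205,"y":-0.0064,"z":0.0088,"ax":0.02,"ay":-0.00,"az":0.51}
{"x":-0.0206,"y":-0.0062,"z":0.0088,"ax":0.02,"ay":-0.00,"az":0.51}
```

View pics/j_wrist.png

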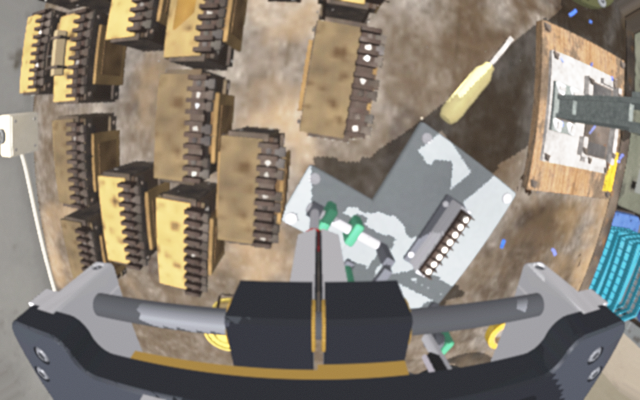

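The knob is just behind the closed fingers, with red showing at (318,238). The catch outrigger area at (290–390,170–260) is clear. I'll move behind the knob, staying high.

Request:
step_arm(steps=[{"x": -0.0205,"y": -0.0065,"z": 0,"ax": 0,"ay": 0,"az": 1,"claw": 0},{"x": -0.0205,"y": -0.0063,"z": 0,"ax": 0,"ay": 0,"az": 1,"claw": 0},{"x": -0.0195,"y": -0.006,"z": 0.005,"ax": 0,"ay": 0,"az": 1,"claw": 0},{"x": 0,"y": 0,"z": 0,"ax": 0,"ay": 0,"az": 0,"claw": 0},{"x": 0,"y": 0,"z": 0,"ax": 0,"ay": 0,"az": 0,"claw": 0}])

```text
time_s: 8.43
ee_pos: [0.6176, -0.229, 0.1912]
eef_rot: [3.14, -0.001, -2.814]
force: [0.2, 0.3, -0.3]
grip_width: 0.0006
```

```bash
python3 - <<'E'
from h import *
np.set_printoptions(precision=4,suppress=True)
T=pose(); np.save('pics/Tk.npy',T)
o=ctrl.get_obs();print(o['ee_pos'],o['eef_rot'],o['qpos'],o['grip_width'])
plan([.6165,-.2334,.12],3.47,3)
for n in('side','scene','wrist'):
    p,d=vision.camera(n); cv2.imwrite(f'pics/k_{n}.png',p[:,:,::-1])
a=cv2.imread('pics/k_side.png')[60:220,290:450]; b=cv2.imread('pics/k_scene.png')[200:360,280:440]
cv2.imwrite('pics/k2.png',cv2.resize(np.hstack([a,b]),None,fx=2.5,fy=2.5,interpolation=2))
E
```

```text
[ 0.6176 -0.229   0.1912] [ 3.1397 -0.0008 -2.8142] [-0.411   0.5587  1.1892  0.0008  1.3956 -2.3094] 0.0005521309585466837
dyaw deg [ 0.1067 -0.0476 -0.0555] dist 0.07131410634597893
{"x":0.0008,"y":-0.0013,"z":0.0237,"ax":0.04,"ay":-0.02,"az":-0.02}
{"x":0.0008,"y":-0.0013,"z":0.0237,"ax":0.04,"ay":-0.02,"az":-0.02}
{"x":0.0008,"y":-0.0013,"z":0.0237,"ax":0.04,"ay":-0.02,"az":-0.02}
```

View pics/k2.png

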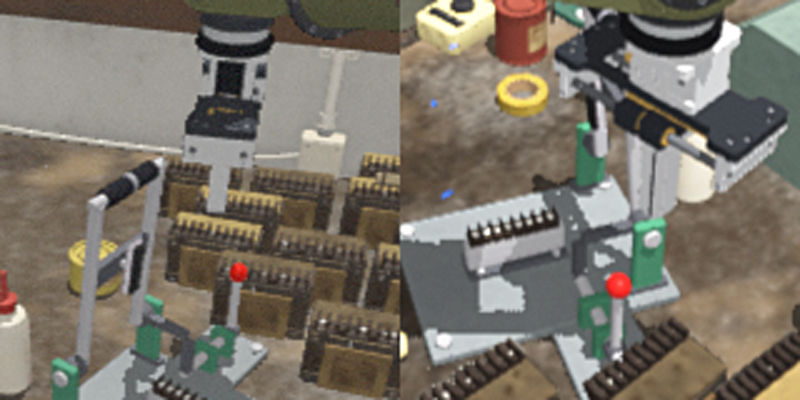

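View pics/k_wrist.png

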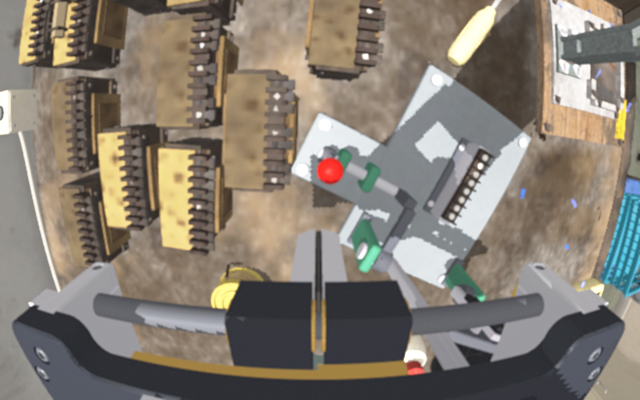

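The fingers are behind the red ball, which is at (330,171) in the wrist picture. I'll cross-check the ball's position, then descend.

```bash
python3 - <<'E'
from h import *
print(atz('wrist',330,171,.12,np.load('pics/Tk.npy')))
E
```

```text
[ 0.5851677  -0.23033464  0.12      ]
```

Request:
step_arm(steps=[{"x": 0,"y": -0.002,"z": 0.025,"ax": 0,"ay": 0,"az": 0,"claw": 0},{"x": 0,"y": -0.002,"z": 0.025,"ax": 0,"ay": 0,"az": 0,"claw": 0},{"x": 0,"y": 0,"z": 0.02,"ax": 0,"ay": 0,"az": 0,"claw": 0},{"x": 0,"y": 0,"z": 0,"ax": 0,"ay": 0,"az": 0,"claw": 0}])

```text
time_s: 8.92
ee_pos: [0.6169, -0.2338, 0.1233]
eef_rot: [-3.139, 0.004, -2.815]
force: [-0.8, 0.1, -0.7]
grip_width: 0.0005
```

```bash
python3 - <<'E'
from h import *
np.set_printoptions(precision=4,suppress=True)
o=ctrl.get_obs();print(o['ee_pos'],o['eef_rot'])
B0=np.array([.5835,-.2308]);ex=np.array([.990,-.1405]);ey=np.array([.1405,.990])
T=pose();d=T[:2,3]-B0; print('rel ball press',d@ex,d@ey)
print('press -x in tool', T[:3,:3].T@np.r_[-ex,0])
E
```

```text
[ 0.6169 -0.2338  0.1233] [-3.1391  0.0036 -2.8153]
rel ball press 0.03350198502959862 0.001679226443553035
press -x in tool [ 0.8927  0.4504 -0.0043]
```

Request:
step_arm(steps=[{"x": 0.009,"y": 0.0045,"z": 0.003,"ax": 0,"ay": 0,"az": 0,"claw": 0},{"x": 0.009,"y": 0.0045,"z": 0.002,"ax": 0,"ay": 0,"az": 0,"claw": 0},{"x": 0.009,"y": 0.0045,"z": 0.001,"ax": 0,"ay": 0,"az": 0,"claw": 0}])

```text
time_s: 9.17
ee_pos: [0.5865, -0.2299, 0.1198]
eef_rot: [-3.138, 0.006, -2.816]
force: [2.0, -1.3, -0.7]
grip_width: 0.0003
```

```bash
cat > k.py <<'E'
from h import *
np.set_printoptions(precision=4,suppress=True)
B0=np.array([.5835,-.2308]);ex=np.array([.990,-.1405]);ey=np.array([.1405,.990])
o=ctrl.get_obs();T=pose(o);d=T[:2,3]-B0; s=np.clip((.021-d@ex)/.085,0,1); th=np.arcsin(s)
print('rel ball press',d@ex,d@ey,'z',T[2,3],'theta~',th,'zball',.035+.085*np.cos(th),'F',o['force'],'rot',o['eef_rot'])
E
python3 k.py
```

```text
rel ball press 0.0028647777553851474 0.0013476400141641948 z 0.11984981625164826 theta~ 0.21500831906036505 zball 0.11804284264244828 F [ 1.9746 -1.2835 -0.6908] rot [-3.1376  0.0057 -2.8157]
```

Contact, with force about 2 N. Carrying on along the arc.

Request:
step_arm(steps=[{"x": 0.009,"y": 0.0045,"z": 0.005,"ax": 0,"ay": 0,"az": 0,"claw": 0},{"x": 0.009,"y": 0.0045,"z": 0.005,"ax": 0,"ay": 0,"az": 0,"claw": 0},{"x": 0.007,"y": 0.0035,"z": 0.006,"ax": 0,"ay": 0,"az": 0,"claw": 0}])

```text
time_s: 9.42
ee_pos: [0.5586, -0.2267, 0.11]
eef_rot: [-3.132, 0.012, -2.816]
force: [1.9, 0.0, 2.5]
grip_width: 0.0002
```

```bash
python3 k.py
```

```text
rel ball press -0.025240037760330052 0.0005990231172392549 z 0.10997558109691322 theta~ 0.5751974090477758 zball 0.10632221889371679 F [1.8938 0.0291 2.4609] rot [-3.1318  0.0123 -2.8164]
```

Request:
step_arm(steps=[{"x": 0.008,"y": 0.004,"z": 0.009,"ax": 0,"ay": 0,"az": 0,"claw": 0},{"x": 0.007,"y": 0.0035,"z": 0.009,"ax": 0,"ay": 0,"az": 0,"claw": 0},{"x": 0.006,"y": 0.003,"z": 0.008,"ax": 0,"ay": 0,"az": 0,"claw": 0}])

```text
time_s: 9.67
ee_pos: [0.5356, -0.2244, 0.0894]
eef_rot: [-3.126, 0.019, -2.817]
force: [1.4, 1.1, 1.5]
grip_width: 0.0003
```

```bash
python3 k.py
```

```text
rel ball press -0.04830900543199613 -0.0003738084042453219 z 0.0894472728295331 theta~ 0.953419937537275 zball 0.08420631835473502 F [1.3708 1.1131 1.5353] rot [-3.1255  0.0188 -2.8171]
```

Request:
step_arm(steps=[{"x": 0.005,"y": 0.0035,"z": 0.009,"ax": 0,"ay": 0,"az": 0,"claw": 0},{"x": 0.004,"y": 0.003,"z": 0.009,"ax": 0,"ay": 0,"az": 0,"claw": 0},{"x": 0.004,"y": 0.003,"z": 0.007,"ax": 0,"ay": 0,"az": 0,"claw": 0}])

```text
time_s: 9.92
ee_pos: [0.5221, -0.2214, 0.0692]
eef_rot: [-3.117, 0.027, -2.818]
force: [15.6, -1.6, 40.4]
grip_width: 0.0008
```

```bash
python3 k.py;  python3 - <<'E'
from h import *
for n in('side','scene'):
    p,d=vision.camera(n); cv2.imwrite(f'pics/l_{n}.png',p[:,:,::-1])
a=cv2.imread('pics/l_side.png')[100:260,290:450]; b=cv2.imread('pics/l_scene.png')[200:360,280:440]
cv2.imwrite('pics/l2.png',cv2.resize(np.hstack([a,b]),None,fx=2.5,fy=2.5,interpolation=2))
E
```

```text
rel ball press -0.06211373851666902 0.0007245580531750306 z 0.06918221244733447 theta~ 1.3597329406906662 zball 0.05280748353313208 F [15.5661 -1.6189 40.3822] rot [-3.1174  0.0269 -2.8179]
```

View pics/l2.png

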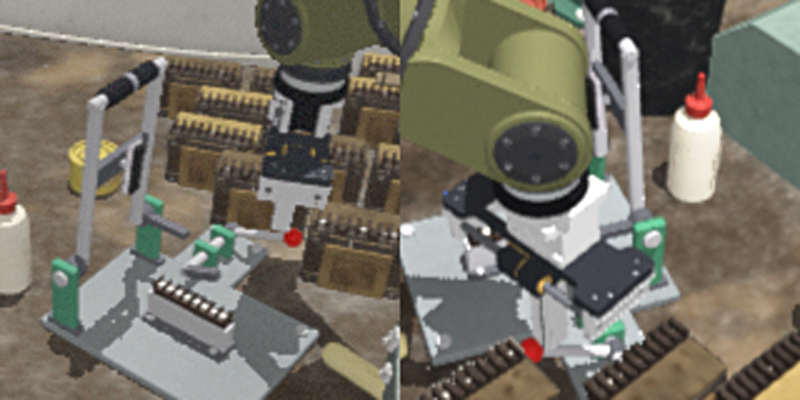

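It's on its stop: the side view shows the ball flipped over at about (407,195), and the force has risen to 40 N. Back off upwards.

Request:
step_arm(steps=[{"x": 0,"y": 0,"z": -0.012,"ax": 0,"ay": 0,"az": 0,"claw": 0},{"x": 0,"y": 0,"z": -0.03,"ax": 0,"ay": 0,"az": 0,"claw": 0},{"x": 0,"y": 0,"z": -0.035,"ax": 0,"ay": 0,"az": 0,"claw": 0},{"x": 0,"y": 0,"z": -0.035,"ax": 0,"ay": 0,"az": 0,"claw": 0},{"x": 0,"y": 0,"z": -0.035,"ax": 0,"ay": 0,"az": 0,"claw": 0}])

```text
time_s: 10.43
ee_pos: [0.5143, -0.218, 0.2186]
eef_rot: [-3.123, 0.022, -2.819]
force: [1.5, 0.4, 0.0]
grip_width: 0.0005
```

```bash
python3 k.py;  python3 - <<'E'
from h import *
np.set_printoptions(precision=4,suppress=True)
T=pose(); np.save('pics/Tm.npy',T)
for n in('side','scene','wrist'):
    p,d=vision.camera(n); cv2.imwrite(f'pics/m_{n}.png',p[:,:,::-1])
a=cv2.imread('pics/m_side.png')[100:260,290:450]; b=cv2.imread('pics/m_scene.png')[200:360,280:440]
cv2.imwrite('pics/m2.png',cv2.resize(np.hstack([a,b]),None,fx=2.5,fy=2.5,interpolation=2))
E
```

```text
rel ball press -0.07027083295892617 0.0029348931382970627 z 0.21864619371653746 theta~ 1.5707963267948966 zball 0.03500000000000001 F [1.4717 0.3629 0.0464] rot [-3.1225  0.0222 -2.8186]
```

View pics/m2.png

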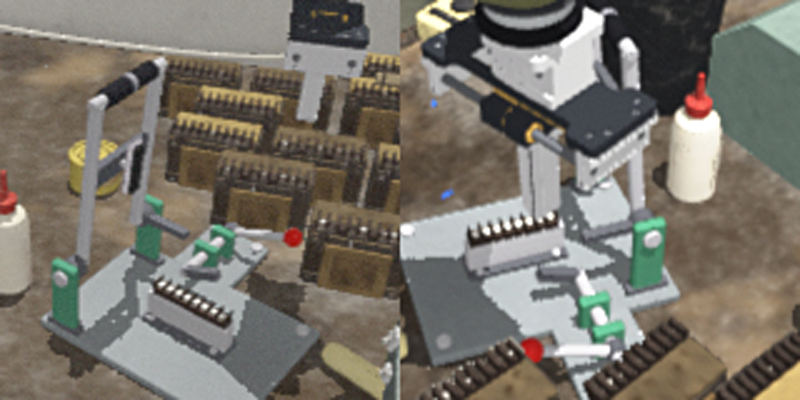

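View pics/m_wrist.png

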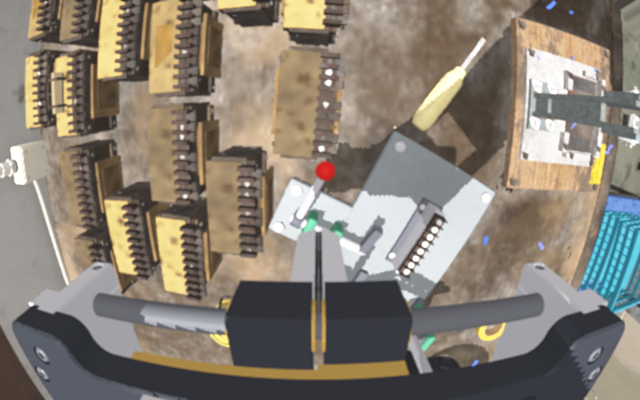

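```bash
python3 - <<'E'
from h import *
np.set_printoptions(precision=4,suppress=True)
K=tri(('side',407.2,195.2),('scene',332.4,340)); B0=np.array([.5835,-.2308]);ex=np.array([.990,-.1405])
print('knob',K,'front by',(B0-K[:2])@ex,'theta',np.arctan2((B0-K[:2])@ex,K[2]-.035), proj('side',K),proj('scene',K))
C=np.array([.5598,-.071]); H=np.r_[C+.0926*ex,.284]; ey=np.array([.1405,.990])
print('handle model',H,proj('side',H),proj('scene',H))
for s in(-.039,.039): 
    P=H+np.r_[s*ey,0]; print(s,proj('side',P),proj('scene',P))
d=np.load('pics/a_side.npy')
print([atd('side',u,v,d[v,u]) for u,v in((333,141),(342,132),(351,127))])
crop('pics/a_side.png','pics/n1.png',315,110,60,45,12)
E
python3 - <<'E'
import cv2
a=cv2.imread('pics/a_scene.png')[185:245,345:385]; cv2.imwrite('pics/n2.png',cv2.resize(a,None,fx=10,fy=10,interpolation=2))
E
```

```text
knob [ 0.5051 -0.2186  0.0652] front by 0.07927927328400879 theta 1.2072000344970508 [407.0858 195.1247] [332.2516 340.0965]
handle model [ 0.6515 -0.084   0.284 ] [341.4438 133.4824] [363.1853 207.9539]
-0.039 [351.0519 127.3826] [369.88   217.7236]
0.039 [331.32   139.9097] [356.8957 198.7755]
[array([ 0.6516, -0.044 ,  0.2834]), array([ 0.647 , -0.078 ,  0.2921]), array([ 0.6416, -0.1133,  0.2905])]
```

View pics/n1.png

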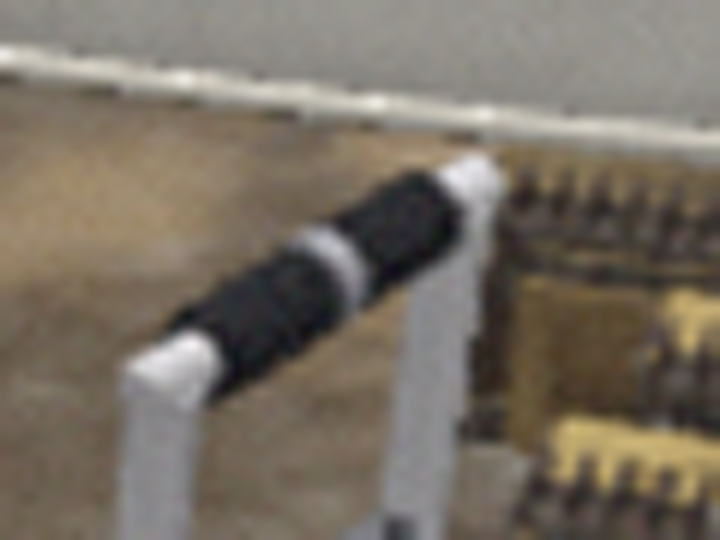

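View pics/n2.png

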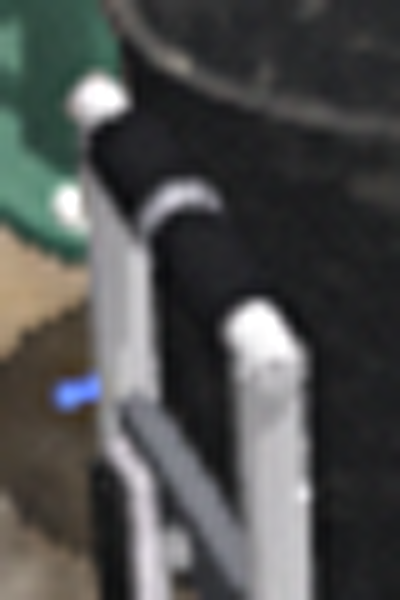

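The catch measures 1.207 rad, fully released. The handle's ring matches the model to within about 2 px, so I take the handle at about (0.651,-0.083,0.284). Now move above it with the tool turned 117°.

```bash
python3 - <<'E'
from h import *
plan([.57,-.09,.35],1.43,18)
E
```

```text
dyaw deg [  0.70040561   2.31433948 116.55043317] dist 0.19087441724294996
{"x":-0.0053,"y":0.0057,"z":-0.0072,"ax":0.04,"ay":0.13,"az":6.48}
{"x":-0.0046,"y":0.0062,"z":-0.0072,"ax":0.04,"ay":0.13,"az":6.48}
{"x":-0.0039,"y":0.0067,"z":-0.0073,"ax":0.04,"ay":0.13,"az":6.48}
{"x":-0.0031,"y":0.0071,"z":-0.0073,"ax":0.04,"ay":0.13,"az":6.48}
{"x":-0.0023,"y":0.0074,"z":-0.0073,"ax":0.04,"ay":0.13,"az":6.48}
{"x":-0.0014,"y":0.0076,"z":-0.0073,"ax":0.04,"ay":0.13,"az":6.48}
{"x":-0.0005,"y":0.0077,"z":-0.0073,"ax":0.04,"ay":0.13,"az":6.48}
{"x":0.0004,"y":0.0077,"z":-0.0073,"ax":0.04,"ay":0.13,"az":6.48}
{"x":0.0012,"y":0.0076,"z":-0.0073,"ax":0.04,"ay":0.13,"az":6.48}
{"x":0.0021,"y":0.0074,"z":-0.0073,"ax":0.04,"ay":0.13,"az":6.48}
{"x":0.0029,"y":0.0071,"z":-0.0073,"ax":0.04,"ay":0.13,"az":6.48}
{"x":0.0037,"y":0.0067,"z":-0.0073,"ax":0.04,"ay":0.13,"az":6.48}
{"x":0.0045,"y":0.0062,"z":-0.0073,"ax":0.04,"ay":0.13,"az":6.48}
{"x":0.0052,"y":0.0057,"z":-0.0073,"ax":0.04,"ay":0.13,"az":6.48}
{"x":0.0058,"y":0.0051,"z":-0.0073,"ax":0.04,"ay":0.13,"az":6.48}
{"x":0.0064,"y":0.0044,"z":-0.0073,"ax":0.04,"ay":0.13,"az":6.48}
{"x":0.0068,"y":0.0036,"z":-0.0073,"ax":0.04,"ay":0.13,"az":6.48}
{"x":0.0072,"y":0.0028,"z":-0.0072,"ax":0.04,"ay":0.13,"az":6.48}
```

Request:
step_arm(steps=[{"x": -0.005,"y": 0.006,"z": -0.01,"ax": 0,"ay": 0,"az": 6.5,"claw": 0.02},{"x": -0.0045,"y": 0.006,"z": -0.01,"ax": 0,"ay": 0,"az": 6.5,"claw": 0.04},{"x": -0.004,"y": 0.0065,"z": -0.01,"ax": 0,"ay": 0,"az": 6.5,"claw": 0.05},{"x": -0.003,"y": 0.007,"z": -0.01,"ax": 0,"ay": 0,"az": 6.5,"claw": 0.06},{"x": -0.0025,"y": 0.0075,"z": -0.01,"ax": 0,"ay": 0,"az": 6.5,"claw": 0.06}])

```text
time_s: 11.0
ee_pos: [0.5272, -0.1818, 0.266]
eef_rot: [-3.138, 0.024, 2.875]
force: [0.1, 0.3, -0.0]
grip_width: 0.0301
```

Request:
step_arm(steps=[{"x": -0.0015,"y": 0.0075,"z": -0.01,"ax": 0,"ay": 0,"az": 6.5,"claw": 0.06},{"x": -0.0005,"y": 0.0075,"z": -0.01,"ax": 0,"ay": 0,"az": 6.5,"claw": 0.06},{"x": 0.0005,"y": 0.0075,"z": -0.01,"ax": 0,"ay": 0,"az": 6.5,"claw": 0.06},{"x": 0.001,"y": 0.0075,"z": -0.01,"ax": 0,"ay": 0,"az": 6.5,"claw": 0.06},{"x": 0.002,"y": 0.0075,"z": -0.01,"ax": 0,"ay": 0,"az": 6.5,"claw": 0.06}])

```text
time_s: 11.42
ee_pos: [0.5418, -0.1449, 0.313]
eef_rot: [3.135, 0.013, 2.278]
force: [-0.6, -0.6, -0.5]
grip_width: 0.0593
```

```bash
python3 - <<'E'
from h import *
o=ctrl.get_obs(); print(o['ee_pos'],o['eef_rot'],o['qpos'])
plan([.57,-.09,.35],1.43,8)
E
```

```text
[ 0.54179426 -0.14491193  0.31299677] [3.13546123 0.013205   2.27827259] [-3.25933432e-01  2.59652586e-01  1.32607604e+00 -1.49270007e-03
  1.54138172e+00 -1.03341708e+00]
dyaw deg [ 0.6508755   0.56166909 48.60387895] dist 0.07197307065872417
{"x":0.0029,"y":0.0072,"z":-0.0046,"ax":0.08,"ay":0.07,"az":6.08}
{"x":0.0036,"y":0.0068,"z":-0.0046,"ax":0.08,"ay":0.07,"az":6.08}
{"x":0.0043,"y":0.0064,"z":-0.0046,"ax":0.08,"ay":0.07,"az":6.08}
{"x":0.0050,"y":0.0059,"z":-0.0046,"ax":0.08,"ay":0.07,"az":6.08}
{"x":0.0056,"y":0.0053,"z":-0.0046,"ax":0.08,"ay":0.07,"az":6.08}
{"x":0.0061,"y":0.0047,"z":-0.0046,"ax":0.08,"ay":0.07,"az":6.08}
{"x":0.0066,"y":0.0040,"z":-0.0046,"ax":0.08,"ay":0.07,"az":6.08}
{"x":0.0070,"y":0.0033,"z":-0.0046,"ax":0.08,"ay":0.07,"az":6.08}
```

Request:
step_arm(steps=[{"x": 0.003,"y": 0.007,"z": -0.006,"ax": 0,"ay": 0,"az": 6.1,"claw": 0.06},{"x": 0.0035,"y": 0.007,"z": -0.006,"ax": 0,"ay": 0,"az": 6.1,"claw": 0.06},{"x": 0.0045,"y": 0.0065,"z": -0.006,"ax": 0,"ay": 0,"az": 6.1,"claw": 0.06},{"x": 0.005,"y": 0.006,"z": -0.006,"ax": 0,"ay": 0,"az": 6.1,"claw": 0.06},{"x": 0.0055,"y": 0.0055,"z": -0.006,"ax": 0,"ay": 0,"az": 6.1,"claw": 0.06}])

```text
time_s: 11.83
ee_pos: [0.5592, -0.1084, 0.34]
eef_rot: [3.137, 0.004, 1.717]
force: [-0.1, -0.0, -0.4]
grip_width: 0.06
```

Request:
step_arm(steps=[{"x": 0.006,"y": 0.0045,"z": -0.006,"ax": 0,"ay": 0,"az": 6.1,"claw": 0.06},{"x": 0.0065,"y": 0.004,"z": -0.006,"ax": 0,"ay": 0,"az": 6.1,"claw": 0.06},{"x": 0.007,"y": 0.003,"z": -0.006,"ax": 0,"ay": 0,"az": 6.1,"claw": 0.06},{"x": 0,"y": 0,"z": 0,"ax": 0,"ay": 0,"az": 0,"claw": 0.06}])

```text
time_s: 12.17
ee_pos: [0.57, -0.0862, 0.3552]
eef_rot: [-3.141, 0.002, 1.377]
force: [-0.9, 0.3, -0.1]
grip_width: 0.06
```

```bash
python3 - <<'E'
from h import *
o=ctrl.get_obs(); print(o['ee_pos'],o['eef_rot'],o['qpos'])
T=pose(); np.save('pics/To.npy',T)
p,d=vision.camera('wrist'); cv2.imwrite('pics/o_wrist.png',p[:,:,::-1])
plan([.651,-.083,.335],1.43,4)
E
```

```text
[ 0.56995051 -0.08617004  0.35524135] [-3.14060886e+00  2.26565223e-03  1.37676245e+00] [-0.21251527  0.30205782  1.17830584 -0.00229301  1.66217052 -0.01868844]
dyaw deg [-0.11682841  0.13522157 -2.68895888] dist 0.08373647829790122
{"x":0.0047,"y":0.0198,"z":0.0048,"ax":-0.03,"ay":0.03,"az":-0.67}
{"x":0.0045,"y":0.0199,"z":0.0048,"ax":-0.03,"ay":0.03,"az":-0.67}
{"x":0.0042,"y":0.0199,"z":0.0048,"ax":-0.03,"ay":0.03,"az":-0.67}
{"x":0.0040,"y":0.0200,"z":0.0048,"ax":-0.03,"ay":0.03,"az":-0.67}
```

View pics/o_wrist.png

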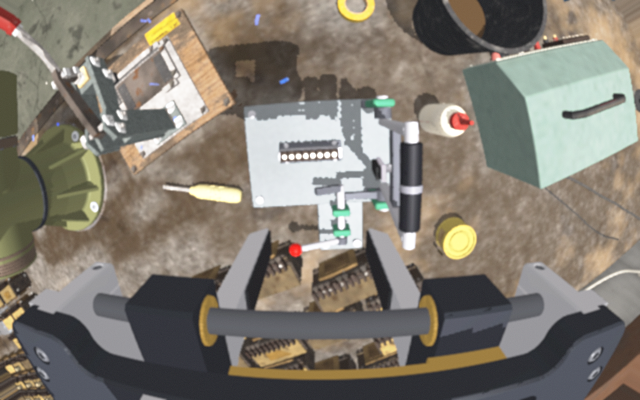

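The handle bar shows at column 411, rows 140–232, with its ring at (411,189). I'll measure it.

```bash
python3 - <<'E'
from h import *
T=np.load('pics/To.npy')
for p in((411,189),(411,142),(410,232)): print(atz('wrist',*p,.287,T))
# strip check: end screws
a=atz('wrist',283,157,.062,T);b=atz('wrist',337,154,.062,T);print(a,b,(a+b)/2,np.arctan2(*(b-a)[[1,0]]))
E
```

```text
[ 0.6517007  -0.08451459  0.287     ]
[ 0.65684675 -0.04492236  0.287     ]
[ 0.64683448 -0.12361498  0.287     ]
[ 0.51979076 -0.06576233  0.062     ] [ 0.60222546 -0.07735319  0.062     ] [ 0.56100811 -0.07155776  0.062     ] -0.13969079616836158
```

Handle confirmed at (0.6515,-0.084). The strip's centre reads (0.561,-0.0716) with yaw -0.140, so it's good.

Request:
step_arm(steps=[{"x": 0.0045,"y": 0.02,"z": 0.004,"ax": 0,"ay": 0,"az": -0.8,"claw": 0.06},{"x": 0.004,"y": 0.02,"z": 0.004,"ax": 0,"ay": 0,"az": -0.7,"claw": 0.06},{"x": 0.004,"y": 0.02,"z": 0.004,"ax": 0,"ay": 0,"az": -0.6,"claw": 0.06},{"x": 0.002,"y": 0.017,"z": 0.003,"ax": 0,"ay": 0,"az": -0.6,"claw": 0.06},{"x": 0,"y": 0,"z": 0,"ax": 0,"ay": 0,"az": 0,"claw": 0.06}])

```text
time_s: 12.63
ee_pos: [0.6488, -0.0869, 0.3344]
eef_rot: [-3.134, 0.002, 1.454]
force: [-0.2, 0.1, 0.5]
grip_width: 0.0607
```

Request:
step_arm(steps=[{"x": 0,"y": 0,"z": 0,"ax": 0,"ay": 0,"az": 0,"claw": 0.06}])

```text
time_s: 12.72
ee_pos: [0.6487, -0.0873, 0.3328]
eef_rot: [-3.132, 0.002, 1.457]
force: [-0.9, 0.5, 0.7]
grip_width: 0.0601
```

```bash
python3 - <<'E'
from h import *
o=ctrl.get_obs(); print(o['ee_pos'],o['eef_rot'],o['joint_vel'].round(3))
T=pose(); np.save('pics/Tp.npy',T)
p,d=vision.camera('wrist'); cv2.imwrite('pics/p_wrist.png',p[:,:,::-1])
plan([.6515,-.084,.30],1.43,2)
E
```

```text
[ 0.64869749 -0.08728059  0.33284077] [-3.13187698e+00  2.32147947e-03  1.45733810e+00] [-0.004  0.037 -0.002  0.002 -0.005 -0.047]
dyaw deg [-0.5872074   0.13756144  1.53184079] dist 0.03291927992168378
{"x":0.0019,"y":0.0015,"z":0.0163,"ax":-0.29,"ay":0.07,"az":0.77}
{"x":0.0019,"y":0.0014,"z":0.0163,"ax":-0.29,"ay":0.07,"az":0.77}
```

View pics/p_wrist.png

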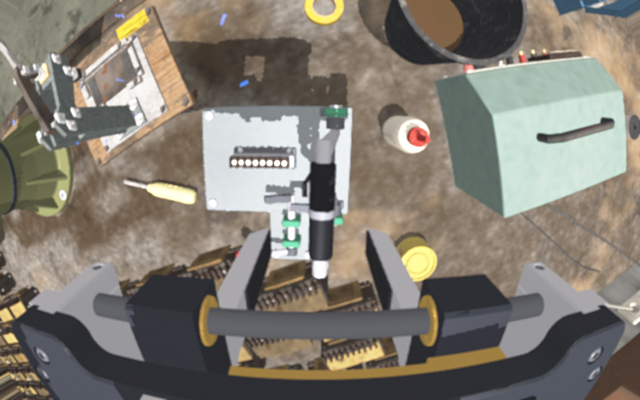

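The bar is centred between the open fingers, its ring at (320,214). Descend.

Request:
step_arm(steps=[{"x": 0.002,"y": 0.0015,"z": 0.02,"ax": -0.3,"ay": 0,"az": 0.8,"claw": 0.06},{"x": 0.0015,"y": 0.0015,"z": 0.02,"ax": -0.3,"ay": 0,"az": 0.7,"claw": 0.06},{"x": 0,"y": 0,"z": 0.02,"ax": 0,"ay": 0,"az": 0,"claw": 0.05},{"x": 0,"y": 0,"z": 0,"ax": 0,"ay": 0,"az": 0,"claw": 0.05},{"x": 0,"y": 0,"z": 0,"ax": 0,"ay": 0,"az": 0,"claw": 0.05}])

```text
time_s: 13.18
ee_pos: [0.6482, -0.0856, 0.273]
eef_rot: [3.138, 0.003, 1.435]
force: [-0.7, 0.8, 0.6]
grip_width: 0.0497
```

```bash
python3 - <<'E'
from h import *
o=ctrl.get_obs(); print(o['ee_pos'],o['eef_rot'],o['joint_vel'].round(3),o['force'])
T=pose(); np.save('pics/Tq.npy',T)
p,d=vision.camera('wrist'); cv2.imwrite('pics/q_wrist.png',p[:,:,::-1])
p,d=vision.camera('side'); cv2.imwrite('pics/q_side.png',p[:,:,::-1])
a=cv2.imread('pics/q_side.png')[60:200,270:430];b=cv2.imread('pics/q_wrist.png')[120:260,240:400]
cv2.imwrite('pics/q2.png',cv2.resize(np.hstack([a,b]),None,fx=2.5,fy=2.5,interpolation=2))
plan([.6515,-.084,.266],1.43,1)
E
```

```text
[ 0.64815816 -0.08558861  0.27297854] [3.13829065e+00 2.73834277e-03 1.43515032e+00] [-0.005 -0.003  0.052 -0.001 -0.018 -0.016] [-0.72033653  0.78355241  0.55540636]
dyaw deg [0.23116171 0.16115485 0.27195382] dist 0.008098596209104896
{"x":0.0020,"y":0.0027,"z":0.0074,"ax":0.23,"ay":0.16,"az":0.27}
```

View pics/q2.png

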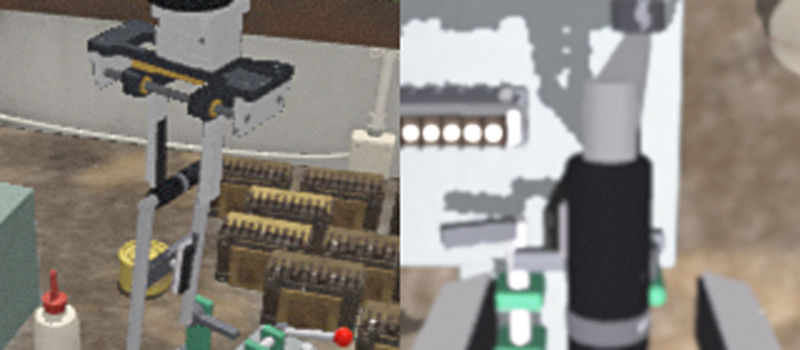

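The bar is between the jaws. Now the final correction, then close.

Request:
step_arm(steps=[{"x": 0.002,"y": 0.003,"z": 0.007,"ax": 0.2,"ay": 0.2,"az": 0.3,"claw": 0.05},{"x": 0,"y": 0,"z": 0,"ax": 0,"ay": 0,"az": 0,"claw": 0.035},{"x": 0,"y": 0,"z": 0,"ax": 0,"ay": 0,"az": 0,"claw": 0.03},{"x": 0,"y": 0,"z": 0,"ax": 0,"ay": 0,"az": 0,"claw": 0.015},{"x": 0,"y": 0,"z": 0,"ax": 0,"ay": 0,"az": 0,"claw": 0.015}], grip_force=25)

```text
time_s: 13.7
ee_pos: [0.6528, -0.0842, 0.2698]
eef_rot: [3.136, -0.001, 1.43]
force: [-0.2, 0.9, -0.7]
grip_width: 0.0266
```

Request:
step_arm(steps=[{"x": 0,"y": 0,"z": 0,"ax": 0,"ay": 0,"az": 0,"claw": 0.015},{"x": 0,"y": 0,"z": 0,"ax": 0,"ay": 0,"az": 0,"claw": 0.015}])

```text
time_s: 13.87
ee_pos: [0.6519, -0.0841, 0.2699]
eef_rot: [3.139, -0.001, 1.43]
force: [-6.8, 0.6, -0.0]
grip_width: 0.0194
```

```bash
cat > r.py <<'E'
from h import *
np.set_printoptions(precision=4,suppress=True)
C=np.array([.5598,-.071]);ex=np.array([.990,-.1405]);ey=np.array([.1405,.990])
o=ctrl.get_obs();T=pose(o);g=T[:3,3]-.019*np.array([0,0,1])*0; g=T[:3,3]-.019*T[:3,2]
d=g[:2]-C; X=.11-d@ex; Z=g[2]-.085
print('grasp press x,y,z',d@ex,d@ey,g[2],'r',np.hypot(X,Z),'theta',np.radians(85)-np.arctan2(Z,X),'w',o['grip_width'],'F',o['force'],'rot',o['eef_rot'],'t',o['time_s'])
print('press x in tool',T[:3,:3].T@np.r_[ex,0])
E
python3 r.py
```

```text
grasp press x,y,z 0.09296118715771394 -5.053683170703686e-05 0.28889788059203003 r 0.20460856984250728 theta -0.0038947451112014697 w 0.0194189520603319 F [-6.8026  0.6267 -0.048 ] rot [ 3.1388 -0.0008  1.4299] t 13.8667
press x in tool [-0.0001  0.9999  0.0028]
```

Gripped at 19.4 mm, with the bar centred between the pads. Start the pull along the arc, checking that the lever moves freely.

Request:
step_arm(steps=[{"x": 0,"y": -0.01,"z": 0.001,"ax": 0,"ay": 0,"az": 0,"claw": 0.015},{"x": 0,"y": -0.015,"z": 0.0025,"ax": 0,"ay": 0,"az": 0,"claw": 0.015},{"x": 0,"y": -0.016,"z": 0.004,"ax": 0,"ay": 0,"az": 0,"claw": 0.015}])

```text
time_s: 14.12
ee_pos: [0.6123, -0.0786, 0.2625]
eef_rot: [3.136, -0.001, 1.43]
force: [3.7, -0.9, -3.2]
grip_width: 0.0191
```

```bash
sed -i 's/g=T\[:3,3\]-.019\*T\[:3,2\]/g=T[:3,3]-.0145*T[:3,2]/' r.py; cat >> r.py <<'E'
th=np.radians(85)-np.arctan2(Z,X); x0,z0=d@ex,g[2]
for k in range(1,6):
    a=np.radians(85)-th-np.radians(5*k)
    if a<-.02: a=-.02
    x1,z1=.11-.2*np.cos(a),.085+.2*np.sin(a); v=T[:3,:3].T@np.r_[(x1-x0)*ex,z1-z0]; print('th->%.2f'%(np.radians(85)-a),v); x0,z0=x1,z1
E
python3 r.py
```

```text
grasp press x,y,z 0.05294742799509891 -0.00013133089691836933 0.2770068937348065 r 0.2003038771818052 theta 0.20156271210287513 w 0.019141451545014725 F [ 3.7168 -0.8654 -3.1856] rot [ 3.1357 -0.0008  1.4299] t 14.1167
press x in tool [-0.0001  0.9999  0.0059]
th->0.29 [-0.     -0.0164  0.0059]
th->0.38 [-0.    -0.016  0.007]
th->0.46 [-0.     -0.0153  0.0084]
th->0.55 [-0.     -0.0145  0.0097]
th->0.64 [-0.     -0.0136  0.0109]
```

Request:
step_arm(steps=[{"x": 0,"y": -0.016,"z": 0.006,"ax": 0,"ay": 0,"az": 0,"claw": 0.015},{"x": 0,"y": -0.016,"z": 0.007,"ax": 0,"ay": 0,"az": 0,"claw": 0.015},{"x": 0,"y": -0.015,"z": 0.0085,"ax": 0,"ay": 0,"az": 0,"claw": 0.015},{"x": 0,"y": -0.0145,"z": 0.0095,"ax": 0,"ay": 0,"az": 0,"claw": 0.015}])

```text
time_s: 14.45
ee_pos: [0.5509, -0.0699, 0.2319]
eef_rot: [3.127, -0.0, 1.43]
force: [11.1, -2.3, -8.0]
grip_width: 0.0192
```

```bash
python3 r.py
```

```text
grasp press x,y,z -0.009164743613913978 -0.00020562854335137902 0.24636745938159318 r 0.2005983376497422 theta 0.5488133763053712 w 0.01918617486769973 F [11.089  -2.2622 -8.0236] rot [ 3.1265 -0.0004  1.4301] t 14.45
press x in tool [-0.0003  0.9998  0.0151]
th->0.64 [-0.     -0.0134  0.0112]
th->0.72 [-0.     -0.0127  0.0119]
th->0.81 [-0.     -0.0117  0.013 ]
th->0.90 [-0.     -0.0105  0.0139]
th->0.99 [-0.     -0.0092  0.0148]
```

Request:
step_arm(steps=[{"x": 0,"y": -0.013,"z": 0.012,"ax": 0.2,"ay": 0,"az": 0,"claw": 0.015},{"x": 0,"y": -0.012,"z": 0.0125,"ax": 0.2,"ay": 0,"az": 0,"claw": 0.015},{"x": 0,"y": -0.0115,"z": 0.0135,"ax": 0.2,"ay": 0,"az": 0,"claw": 0.015},{"x": 0,"y": -0.01,"z": 0.0145,"ax": 0.2,"ay": 0,"az": 0,"claw": 0.015}])

```text
time_s: 14.78
ee_pos: [0.5042, -0.0634, 0.1825]
eef_rot: [3.131, 0.0, 1.43]
force: [0.7, 0.3, 5.6]
grip_width: 0.0194
```

```bash
python3 r.py
```

```text
grasp press x,y,z -0.056310516268403554 -0.0003108763194694721 0.19696474367634892 r 0.20048763465105132 theta 0.8909991757768692 w 0.019409992101467616 F [0.6515 0.2743 5.6323] rot [3.1309 0.0003 1.4303] t 14.7833
press x in tool [-0.0005  0.9999  0.0106]
th->0.98 [ 0.     -0.0089  0.0151]
th->1.07 [ 0.     -0.0079  0.0155]
th->1.15 [ 0.     -0.0066  0.0162]
th->1.24 [ 0.     -0.0051  0.0167]
th->1.33 [ 0.     -0.0036  0.0171]
```

Request:
step_arm(steps=[{"x": 0,"y": -0.009,"z": 0.0155,"ax": 0.2,"ay": 0,"az": 0,"claw": 0.015},{"x": 0,"y": -0.008,"z": 0.016,"ax": 0.2,"ay": 0,"az": 0,"claw": 0.015},{"x": 0,"y": -0.0065,"z": 0.0165,"ax": 0.1,"ay": 0,"az": 0,"claw": 0.015}])

```text
time_s: 15.03
ee_pos: [0.481, -0.0602, 0.1361]
eef_rot: [3.133, 0.001, 1.431]
force: [4.5, 0.1, 4.2]
grip_width: 0.0194
```

```bash
python3 r.py
```

```text
grasp press x,y,z -0.0796216976928406 -0.00036668188218379183 0.1505586053653747 r 0.2006347900374408 theta 1.1506608289788023 w 0.019369624019802096 F [4.4915 0.0567 4.1863] rot [3.1332 0.0007 1.4305] t 15.0333
press x in tool [-0.0007  0.9999  0.0084]
th->1.24 [ 0.     -0.0045  0.0169]
th->1.33 [ 0.     -0.0036  0.0171]
th->1.41 [ 0.     -0.0021  0.0173]
th->1.50 [ 0.     -0.0006  0.0174]
th->1.50 [0.     0.     0.0008]
```

Request:
step_arm(steps=[{"x": 0,"y": -0.0045,"z": 0.0165,"ax": 0.1,"ay": 0,"az": 0,"claw": 0.015},{"x": 0,"y": -0.003,"z": 0.016,"ax": 0.1,"ay": 0,"az": 0,"claw": 0.015},{"x": 0,"y": -0.0015,"z": 0.013,"ax": 0,"ay": 0,"az": 0,"claw": 0.015}])

```text
time_s: 15.28
ee_pos: [0.4711, -0.0588, 0.0905]
eef_rot: [3.136, 0.001, 1.431]
force: [-0.9, 0.4, 5.9]
grip_width: 0.0197
```

```bash
python3 r.py
```

```text
grasp press x,y,z -0.08959334102870124 -0.0003557636863891731 0.10498731744882983 r 0.2005916115938045 theta 1.3837223999670536 w 0.01967675866860926 F [-0.8593  0.3946  5.9038] rot [3.1356 0.0009 1.4308] t 15.2833
press x in tool [-0.001   0.9999  0.006 ]
th->1.47 [ 0.     -0.0005  0.0175]
th->1.50 [ 0.     -0.      0.0065]
th->1.50 [0. 0. 0.]
th->1.50 [0. 0. 0.]
th->1.50 [0. 0. 0.]
```

Request:
step_arm(steps=[{"x": 0,"y": 0,"z": 0.01,"ax": 0,"ay": 0,"az": 0,"claw": 0.015},{"x": 0,"y": 0,"z": 0.009,"ax": 0,"ay": 0,"az": 0,"claw": 0.015},{"x": 0,"y": 0,"z": 0.005,"ax": 0,"ay": 0,"az": 0,"claw": 0.015}])

```text
time_s: 15.53
ee_pos: [0.4702, -0.0587, 0.0668]
eef_rot: [3.137, 0.001, 1.431]
force: [-13.1, 2.7, 33.4]
grip_width: 0.0195
```

```bash
python3 r.py
```

```text
grasp press x,y,z -0.09045412029309872 -0.00036523497359764877 0.08130748945877082 r 0.20048812677207892 theta 1.5019485076702237 w 0.019512631088301164 F [-13.0607   2.7123  33.376 ] rot [3.137 0.001 1.431] t 15.5333
press x in tool [-0.0012  0.9999  0.0045]
th->1.50 [-0.      0.0005  0.0003]
th->1.50 [0. 0. 0.]
th->1.50 [0. 0. 0.]
th->1.50 [0. 0. 0.]
th->1.50 [0. 0. 0.]
```

The lever is on its stop (about 1.50 rad by kinematics, 33 N). I'll keep a downward bias and look.

Request:
step_arm(steps=[{"x": 0,"y": 0.0005,"z": 0.004,"ax": 0,"ay": 0,"az": 0,"claw": 0.015},{"x": 0,"y": 0,"z": 0.004,"ax": 0,"ay": 0,"az": 0,"claw": 0.015},{"x": 0,"y": 0,"z": 0.004,"ax": 0,"ay": 0,"az": 0,"claw": 0.015}])

```text
time_s: 15.78
ee_pos: [0.4703, -0.0587, 0.0591]
eef_rot: [3.138, 0.001, 1.432]
force: [-15.4, 3.5, 31.3]
grip_width: 0.0193
```

```bash
python3 r.py; python3 - <<'E'
from h import *
T=pose(); np.save('pics/Ts.npy',T)
for n in('side','scene','wrist'):
    p,d=vision.camera(n); cv2.imwrite(f'pics/s_{n}.png',p[:,:,::-1])
a=cv2.imread('pics/s_side.png')[130:290,290:450]; b=cv2.imread('pics/s_scene.png')[210:370,260:420]
cv2.imwrite('pics/s2.png',cv2.resize(np.hstack([a,b]),None,fx=2.5,fy=2.5,interpolation=2))
E
python3 r.py
```

```text
grasp press x,y,z -0.09038323623832856 -0.0003472282970803268 0.07362553607793229 r 0.20070580408862174 theta 1.540232566192927 w 0.019347737540096728 F [-15.4018   3.4929  31.2944] rot [3.1382 0.0013 1.4317] t 15.7833
press x in tool [-0.0018  0.9999  0.0034]
th->1.50 [-0.      0.0004 -0.0074]
th->1.50 [0. 0. 0.]
th->1.50 [0. 0. 0.]
th->1.50 [0. 0. 0.]
th->1.50 [0. 0. 0.]
grasp press x,y,z -0.09039229659085539 -0.0003429248975930265 0.07361412063306223 r 0.20071549711448744 theta 1.5402867903424586 w 0.019412556679550157 F [-14.4701   2.1332  27.8362] rot [3.1382 0.0013 1.4317] t 15.9333
press x in tool [-0.0018  0.9999  0.0034]
th->1.50 [-0.      0.0005 -0.0074]
th->1.50 [0. 0. 0.]
th->1.50 [0. 0. 0.]
th->1.50 [0. 0. 0.]
th->1.50 [0. 0. 0.]
```

View pics/s2.png

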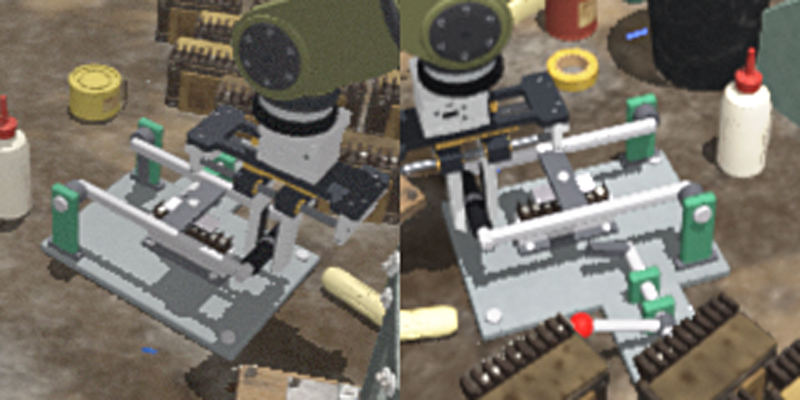

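View pics/s_wrist.png

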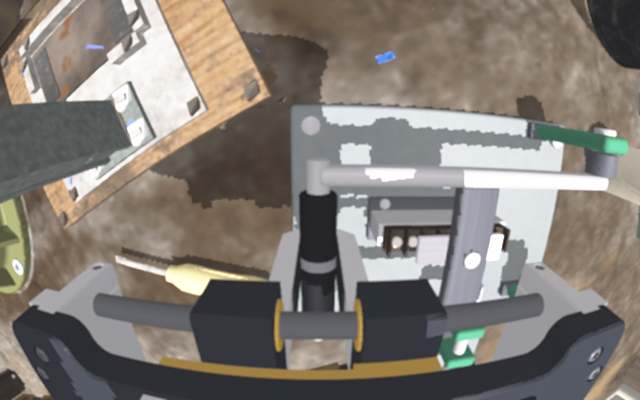

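The lever is level, the pad bar sits over the strip, the catch is still over with the ball at (332,340) in the scene view, and the handle is between the fingers. The fingers slid about 8 mm down the bar under the extra push, so I'll raise the grip, keep a smaller bias, and check the lever's angle from the images.

Request:
step_arm(steps=[{"x": 0,"y": 0,"z": 0.0025,"ax": 0,"ay": 0,"az": 0,"claw": 0.015},{"x": 0,"y": 0,"z": 0.0025,"ax": 0,"ay": 0,"az": 0,"claw": 0.015},{"x": 0,"y": 0,"z": 0.0025,"ax": 0,"ay": 0,"az": 0,"claw": 0.015}], grip_force=45)

```text
time_s: 16.18
ee_pos: [0.4704, -0.0587, 0.0578]
eef_rot: [3.137, 0.002, 1.432]
force: [-19.8, 3.0, 38.9]
grip_width: 0.019
```

```bash
python3 r.py|head -1; python3 - <<'E'
from h import *
np.set_printoptions(precision=4,suppress=True)
for n in('side','scene'):
    p,d=vision.camera(n); cv2.imwrite(f'pics/t_{n}.png',p[:,:,::-1]); np.save(f'pics/t_{n}.npy',d)
crop('pics/t_side.png','pics/t2.png',300,180,110,80,7)
C=np.array([.5598,-.071]);ex=np.array([.990,-.1405]);ey=np.array([.1405,.990])
# arm top surface heights vs press x from depth, both cams
for n in('side','scene'):
    d=np.load(f'pics/t_{n}.npy'); M,f,cx,cy=cam(n); v,u=np.mgrid[0:400,0:640]
    P=np.stack([(u-cx)/f*d,-(v-cy)/f*d,-d],-1)@M[:3,:3].T+M[:3,3]
    px=(P[...,:2]-C)@ex; py=(P[...,:2]-C)@ey
    for s in(-1,1):
        m=(d>0)&(abs(py-s*.048)<.006)&(P[...,2]>.07)&(P[...,2]<.12)&(px>-.08)&(px<.08)
        if m.sum()>20: 
            b=[np.percentile(P[...,2][m&(abs(px-c)<.02)],85) if (m&(abs(px-c)<.02)).sum()>5 else np.nan for c in(-.06,-.02,.02,.06)]
            print(n,s,m.sum(),np.array(b))
E
python3 r.py|head -1
```

```text
grasp press x,y,z -0.09032168482095229 -0.000330371421797414 0.07232349972451027 r 0.200722373114557 theta 1.546726317562688 w 0.019002421801815772 F [-19.8348   2.9537  38.9326] rot [3.1373 0.0017 1.4323] t 16.1833
side -1 138 [0.0888 0.0915 0.0921 0.092 ]
side 1 266 [0.0906 0.0915 0.0919 0.092 ]
scene -1 397 [0.0894 0.0892 0.091  0.0915]
scene 1 246 [0.0876 0.0901 0.0904 0.0908]
grasp press x,y,z -0.09030974984435548 -0.00033050683114268364 0.07242984431402145 r 0.20070377349885082 theta 1.5462012723287497 w 0.018975701539098402 F [-19.6052   2.9836  36.7667] rot [3.1372 0.0017 1.4323] t 16.2833
```

View pics/t2.png

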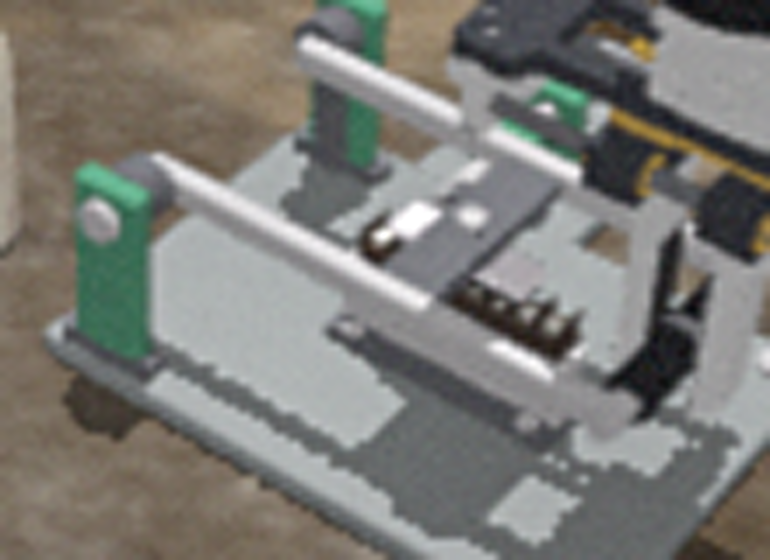

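The lever arms are level to within a few mm from both cameras, the pad is on the strip and the strip is in line with the rail. I'll ease the bias a little before handing in.

Request:
step_arm(steps=[{"x": 0,"y": 0,"z": 0.001,"ax": 0,"ay": 0,"az": 0,"claw": 0.015},{"x": 0,"y": 0,"z": 0.0015,"ax": 0,"ay": 0,"az": 0,"claw": 0.015}])

```text
time_s: 16.45
ee_pos: [0.4703, -0.0587, 0.0594]
eef_rot: [3.137, 0.002, 1.433]
force: [-12.2, 1.7, 23.7]
grip_width: 0.0188
```

```bash
python3 r.py|head -1; python3 - <<'E'
from h import *
for i in range(4): vision.camera('side')
E
python3 r.py|head -1
```

```text
grasp press x,y,z -0.0903799137442205 -0.00034235200396715975 0.07385850175130426 r 0.20068941879273788 theta 1.5390745429229764 w 0.018836363071042576 F [-12.209    1.7064  23.7376] rot [3.1366 0.0021 1.4326] t 16.45
grasp press x,y,z -0.09036527380401478 -0.0003270098483665877 0.07367612918539407 r 0.20068500939727335 theta 1.5399859417756143 w 0.018989515225872347 F [-13.4177   2.4525  26.0419] rot [3.1367 0.002  1.4326] t 16.65
```

The hold is steady at 24–26 N up, above the roughly 15 N spring, so the lever is on its stop. Handing in.

```bash
python3 - <<'E'
from station import ticket
print(ticket.hand_in())
E
```

```text
the job is handed in; nothing more can be done
None
```

The job is done and handed in at about 16.7 s. `hand_in` reports no verdict, so the points below are my own last checks.

- **Strip:** I laid it on the rail and let go. Measured before the pull, its centre was about 1 mm from the rail's centre, and its direction was -0.140 rad against the rail's -0.141. After the pull I checked it only by eye: it was upright and in line under the pad.
- **Catch:** I flipped it by pushing the knob from behind. It measured about 1.21 rad, on its stop. During the pull and hold, the picture still showed it over.
- **Lever:** I gripped the handle and pulled it down. From both cameras the arms are level to within a few mm. The hold was steady at 24–26 N upward on the tool, more than the roughly 15 N spring, so I take it to be on its stop. I could not measure the pad's force on the strip directly.
- **Other things on the bench:** I never touched them knowingly, and none looked moved in the pictures, but I did not measure their positions again.

Two things did not go cleanly:
- **Finger slip:** The fingers slid about 8 mm along the bar at the end of the pull, so I raised the grip to 45 N. The angle worked out from the tool position then read about 1.54 rad, past the 1.484 stop, because the slip put it off. I went by the pictures and the force instead.
- **Peak force:** The wrist force briefly reached about 43 N while pressing the catch onto its stop and again while holding the handle, far below the 120 N limit. Those pushes were made with the fingers, so I don't expect the 40 N limit on the arm and gripper body to apply, but I can't confirm that.

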